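Get the boxed-in timer out from among the bottles

ROBOT

A 7-joint arm with a two-finger parallel gripper is mounted at the origin on a cart in front of the work surface, level with it; the furniture and walls round the work are solid. World frame = base frame: x ahead of the robot, y to its left, z up, the work surface at z = 0. Lengths are in m, angles in rad, forces in N, time in s.
With the tool pointing down it reaches from about 0.425 to 0.875 m from the base axis. Payload 9.9 kg.
Tool frame: the origin (TCP) lies at the very end of the fingers, on their centre line; the grasp point (between the pads) lies 19 mm behind it; y points along the fingers, x is the direction in which the jaws open and shut, and the axes are right-handed (so a half turn about y gives the same grasp; the last joint's range is limited). The gripper opens to 85 mm and grips with 20 to 120 N. Pads are 22 mm wide; open, the fingers measure 114 mm over their backs; the gripper's body (76 mm by 85 mm) begins 54 mm behind the grasp point. The pads swing forward as they close: fully open they stand 13 mm farther back than shut.
Start: joints at [1.178, 0.576, 0.025, 1.437, -0.015, 1.129, -0.057], TCP at [0.205, -0.643, 0.231] pointing down, gripper open.
Joint ranges: [-2.76, 2.76], [-0.34, 2.15], [-1.52, 1.57], [0.19, 2.46], [-1.09, 4.23], [0.17, 1.99], [-2.82, 2.82]. Speed limits (rad/s): [2.22, 2.22, 3.01, 3.01, 3.14, 3.14, 3.14].

INTERFACE

Orientations are given as a rotation vector (axis times angle).
In Python, from cell import arm gives the robot as it stands.
- The arm moves only by the tool apply_moves, never from a script. Its argument "series" is a list of rows, each a list of 5 numbers: the opening, from 0 (shut) to 1 (fully open), then the shift along the tool's x, y, z in m, then the turn about the tool's y in rad. A call has 1 to 20 rows; each row is the pose to reach, as a shift and turn from the pose measured when the call began, along the tool's axes at that moment; what a row does not reach only later rows make up. A row lasts 1/10 s, in which the tool goes at most 50 mm and 8.59 degrees, less where a joint would pass 70% of its speed; a pose out of reach is approached as far as the arm can. A call with a gripper value outside its range is refused whole. The fingers move at their own pace and stop on an object; "newtons" is the grip in N (left out, the last holds). Time passes only in rows, so rows that repeat a pose let the fingers close. It gives the time, the measured TCP pose, the force and the opening at its end, in the units of the state.
- arm.observe(): the state, without advancing time (a new reading comes with each control period).
- arm.capture(name): name is "side" or "top"; returns a dict with "frame" (480x640x3 uint8, red, green, blue), "range_z" (480x640 float32, m along the optical axis (not along the pixel's ray), 0 where there is no reading), "fx", "fy", "cx", "cy" (pixels), "world_from_camera" (4x4, takes a point from camera to world coordinates). Camera axes: x right, y down, z forward; pixel columns grow to the right and rows downward; lengths in m; the calibration is good to about 2 mm. A picture is of the moment at which its call begins.
- arm.sign_off(): hands the job in, once; it reports no verdict.
The state is a dict: "t": time; "joints": joint angles; "qvel": joint speeds; "joint_efforts": joint torques, N m; "ee_pos": TCP position; "orientation": TCP orientation; "contact_force": force on the tool from outside, world axes, zero at the start; "wrist_torque": the same for the moment, N m; "opening": opening from 0.0 (shut) to 1.0 (fully open).
Only numpy, scipy, OpenCV 4.12 (cv2) and the standard library are available. Lean on these libraries where they do the work, as an engineer would, in place of code of your own. Each camera call takes 0.05 s, during which the arm holds its last target.

TASK

The bench timer is boxed in by three reagent bottles on the grey storage mat. First clear all three bottles to the plain white side mat, so that they stand there together upright; then take the timer and stand it upright inside its little metal holder; only after that put each bottle back upright on the very circle it stood on at the start. Do not knock anything over.

Things in the scene. Friction and masses are not known exactly. Their poses are not given: they have to be found in the camera images.
- slim_bottle_mid (a point): the slimmest bottle, brown glass with a black cap: body 72 mm across, 172 mm tall in all; screw cap on top, 52 mm across and 26 mm high, the place to grip it. Loose, 0.27 to 0.5 kg. This point is its centre, half-way up on its axis; z points up.
- tall_bottle_mid (a point): the tall clear bottle with a red cap: body 80 mm across, 172 mm tall in all; screw cap on top, 52 mm across and 26 mm high, the place to grip it. Loose, 0.27 to 0.5 kg. This point is its centre, half-way up on its axis; z points up.
- short_bottle_mid (a point): the short clear bottle with a blue cap: body 80 mm across, only 150 mm tall in all; screw cap on top, 52 mm across and 26 mm high, the place to grip it. Loose, 0.27 to 0.5 kg. This point is its centre, half-way up on its axis; z points up.
- timer_mid (a point): white digital bench timer standing upright between the bottles, 24 mm thick (its x), 70 mm wide (its y), 66 mm tall; the solid case is 22 mm thick. Loose, about 70 g. This point is its centre, half-way up; its display faces its own -x.
- station: grey T-shaped storage mat, fixed, 3 mm thick: crossbar 250 mm (its y) by 88 mm, stem 100 mm wide reaching 75 mm to its -x. Circles 86 mm across at (45, 82), (45, -82), (-32, 0) mm in its x, y; a bottle stands centred on each (shuffled), the timer at (45, 0). Origin: underside, mid-edge of the crossbar where the stem begins. A reagent shelf overhangs behind it, 0.75 m ahead of the robot.
- side_mat: plain white plastic mat with a thin grey border line, fixed, empty at the start, 190 mm (its x) by 180 mm (its y), 3 mm thick: the side area, large enough for the three bottles in two rows. Origin: centre of its underside. It lies to the right of the storage mat, seen from the robot.
- holder: small aluminium cradle for the timer, fixed on the worktop on the robot's side of the mats: shallow open box, outside 48 mm (its x) by 94 mm (its y), inside 40 by 86 mm, walls 4 mm, floor 4 mm thick, rim 14 mm high. The timer goes in standing, its thickness along the holder's x (facing either way). Origin: centre of its underside.

How it is judged:
On the way, in this order (a step that is already met when the one before it is completed fails the run):
1. all three bottles stand upright on the side mat (x of slim_bottle_mid in the frame of side_mat between -0.075 and 0.075 m and y of slim_bottle_mid in the frame of side_mat between -0.07 and 0.07 m and z of each of slim_bottle_mid, tall_bottle_mid in the frame of side_mat below 0.095 m and angle between each of slim_bottle_mid, tall_bottle_mid, short_bottle_mid's own z axis and vertical below 0.1 rad and x of tall_bottle_mid in the frame of side_mat between -0.075 and 0.075 m and y of tall_bottle_mid in the frame of side_mat between -0.07 and 0.07 m and x of short_bottle_mid in the frame of side_mat between -0.075 and 0.075 m and y of short_bottle_mid in the frame of side_mat between -0.07 and 0.07 m and z of short_bottle_mid in the frame of side_mat below 0.084 m), for 0.2 s.
2. the timer stands upright in its holder while the bottles are still on the side mat (all of step 1 and x of timer_mid in the frame of holder between -0.012 and 0.012 m and y of timer_mid in the frame of holder between -0.012 and 0.012 m and z of timer_mid in the frame of holder below 0.042 m and angle between timer_mid's own z axis and vertical below 0.1 rad), for 0.2 s.
At the end, for the whole second after the job is handed in: The timer stands upright inside the holder, its centre within 12 mm of the holder's centre along each of its axes; each bottle stands upright (within 0.1 rad) within 15 mm of where it stood at the start; everything is released and at rest (x of timer_mid in the frame of holder between -0.012 and 0.012 m and y of timer_mid in the frame of holder between -0.012 and 0.012 m and z of timer_mid in the frame of holder below 0.042 m and angle between each of timer_mid, slim_bottle_mid, tall_bottle_mid, short_bottle_mid's own z axis and vertical below 0.1 rad and distance of each of slim_bottle_mid, tall_bottle_mid, short_bottle_mid from where it was at the start of the episode below 0.015 m); the robot touches nothing.
It fails at once if the slim bottle is knocked over (angle between slim_bottle_mid's own z axis and vertical above 0.6 rad).
It fails at once if the tall bottle is knocked over (angle between tall_bottle_mid's own z axis and vertical above 0.6 rad).
It fails at once if the short bottle is knocked over (angle between short_bottle_mid's own z axis and vertical above 0.6 rad).
It fails at once if the timer is knocked over (angle between timer_mid's own z axis and vertical above 0.6 rad).
It also fails if it takes over 144 s, if anything falls off the work surface, if the arm or the gripper's body presses on something with over 40 N, if the wrist force passes 120 N, or if a joint passes its speed limit or range.

## Working session

There is one attempt and no reset: what is moved stays moved. The work goes in short steps, Python scripts to look and compute and a tool call to move; the robot and the scene stay as the last step left them, time stands still between calls to the robot, and variables do not carry over. Pictures are saved under pics/ and viewed, and the job is handed in when it is done.

Besides the shell and the picture viewer there is one more tool, called after "Request:" as name(argument=value, ...) on one line, values as JSON. apply_moves: Moves the arm, as the interface text tells. Its arguments: {"type":"object","properties":{"series":{"type":"array","items":{"type":"array","items":{"type":"number"}}},"newtons":{"type":"number"}},"required":["series"]}

```bash
ls; mkdir -p pics; python3 - <<'E'
from cell import arm
import cv2,numpy as np
print(arm.observe())
for n in("side","top"):
    c=arm.capture(n); cv2.imwrite(f"pics/{n}0.png",c["frame"][:,:,::-1]); np.savez(f"{n}0.npz",**c)
    print(n,c["fx"],c["fy"],c["cx"],c["cy"],c["world_from_camera"])
E
```

```text
pics
{'t': 0.0, 'joints': array([ 1.17820166,  0.57650516,  0.02485279,  1.43789706, -0.01498943,
        1.12895653, -0.05651057]), 'qvel': array([ 0.00071202,  0.00086501, -0.00142823, -0.00128198,  0.00026404,
       -0.00012327,  0.00130327]), 'joint_efforts': array([-2.17668476e-04, -7.65763807e+01,  2.24967197e+00, -2.85961246e+01,
        1.49890292e-02,  1.27517490e-02, -1.04020617e-05]), 'ee_pos': array([ 0.20500719, -0.64266278,  0.23046482]), 'orientation': array([-1.33873424,  0.97974447, -0.97753641]), 'contact_force': array([0.04077912, 0.50504439, 0.40756091]), 'wrist_torque': array([-0.06823948, -0.02049265,  0.01585465]), 'opening': 1.0001729798709842}
side 461.95629082342236 461.95629082342236 321.4139092105535 231.03103558293952 [[-0.94042171 -0.23054978  0.24990761  0.30959763]
 [-0.33941641  0.59313151 -0.73006267  0.40416583]
 [ 0.02008771 -0.77138953 -0.63604613  0.60920383]
 [ 0.          0.          0.          1.        ]]
top 616.1066596509186 616.1066596509186 327.054729561445 238.07737475359642 [[-0.00893084 -0.99145285  0.13015946  0.38658999]
 [-0.99952149  0.01270593  0.02820206 -0.23102005]
 [-0.02961481 -0.12984531 -0.9910919   1.23555587]
 [ 0.          0.          0.          1.        ]]
```

View pics/top0.png

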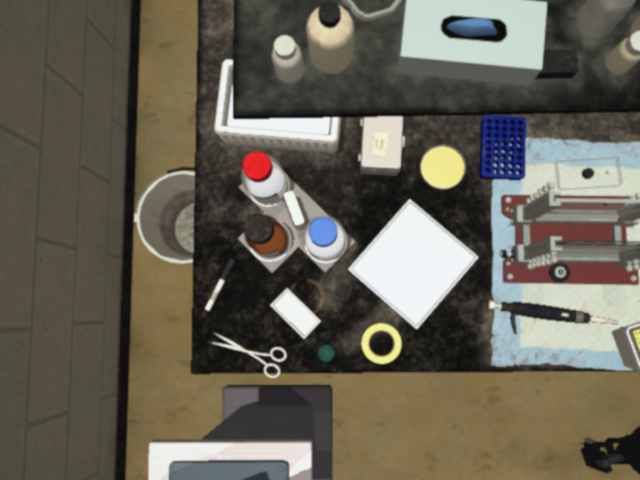

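View pics/side0.png

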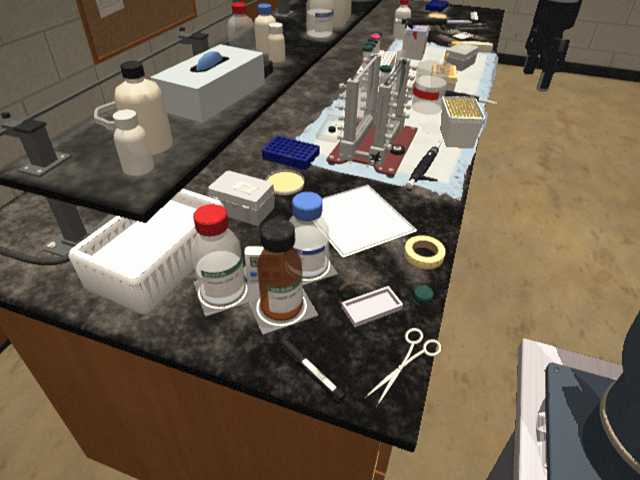

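Top view: red cap (257,165), blue cap (322,232), black cap (260,228), timer (294,208), white mat around (413,264), holder (295,313). I'll measure these next.

```bash
cat > h.py <<'E'
import numpy as np,cv2
from scipy.spatial.transform import Rotation as R
def cloud(c):
    v,u=np.mgrid[0:480,0:640]; z=c["range_z"]
    p=np.stack([(u-c["cx"])/c["fx"]*z,(v-c["cy"])/c["fy"]*z,z],-1)
    T=c["world_from_camera"]; return p@T[:3,:3].T+T[:3,3]
def ray(c,uv,h):
    uv=np.atleast_2d(uv).astype(float); T=c["world_from_camera"]
    d=np.c_[(uv[:,0]-c["cx"])/c["fx"],(uv[:,1]-c["cy"])/c["fy"],np.ones(len(uv))]@T[:3,:3].T
    o=T[:3,3]; return o+d*((h-o[2])/d[:,2])[:,None]
def biggest(m):
    m=m.astype(np.uint8); k,_=cv2.findContours(m,cv2.RETR_EXTERNAL,cv2.CHAIN_APPROX_NONE)
    return max(k,key=cv2.contourArea)
E
python3 - <<'E'
from h import *
for n in("top","side"):
    c=dict(np.load(n+"0.npz")); P=cloud(c); f=c["frame"]
    print(n)
    def seeds(): 
        return dict(red=(257,165,.175),blue=(322,232,.153),black=(260,228,.175)) if n=="top" else dict(red=(211,218,.175),blue=(308,206,.153),black=(277,233,.175))
    for k,(u,v,h) in seeds().items():
        m=np.zeros((480,640),bool); m[v-30:v+30,u-30:u+30]=1
        m&=abs(P[...,2]-h)<.008
        m&=P[...,0]<.72
        q=P[m]; ct=biggest(m); 
        w=ray(c,ct[:,0,:],h); (cx,cy),r=cv2.minEnclosingCircle(w[:,:2].astype(np.float32)*1000)
        print(k,m.sum(),np.median(q,0).round(4),q.mean(0).round(4),"circ",round(cx,1),round(cy,1),round(r,1), "ptp",(np.ptp(w[:,:2],0)*1e3).round(1),"mid",((w.max(0)+w.min(0))*500).round(1))
    # white things near plane
    g=f.min(2)>170
    for nm,seed,h in(("side_mat",(413,264) if n=="top" else (365,220),.003),("holder",(295,313) if n=="top" else (372,306),.014),("timer",(293,206) if n=="top" else (254,270),.069)):
        m=g.copy().astype(np.uint8)
        N,l=cv2.connectedComponents(m); L=l[seed[1],seed[0]]
        if L==0: print(nm,"seed miss",f[seed[1],seed[0]]);continue
        ct=biggest(l==L); w=ray(c,ct[:,0,:],h)[:,:2].astype(np.float32)*1000
        print(nm,(l==L).sum(),"z",np.median(P[l==L],0).round(4),cv2.minAreaRect(w))
E
python3 -c "
import cv2
a=cv2.imread('pics/top0.png')[140:350,220:500];cv2.imwrite('pics/tz.png',cv2.resize(a,None,fx=2.8,fy=2.8,interpolation=2))
a=cv2.imread('pics/side0.png')[170:340,170:430];cv2.imwrite('pics/sz.png',cv2.resize(a,None,fx=3,fy=3,interpolation=2))"
```

```text
top
red 668 [ 0.6562 -0.078   0.1749] [ 0.6562 -0.078   0.1748] circ 656.2 -78.4 26.6 ptp [50.9 49.8] mid [656.2 -77.9 175. ]
blue 659 [ 0.5401 -0.193   0.153 ] [ 0.5405 -0.193   0.1529] circ 540.4 -192.9 26.0 ptp [50.3 49.8] mid [ 539.9 -193.1  153. ]
black 690 [ 0.5447 -0.0808  0.1749] [ 0.5445 -0.0811  0.1747] circ 544.5 -81.0 26.2 ptp [51.3 50.9] mid [544.4 -81.2 175. ]
side_mat 8515 z [ 0.4953 -0.3666  0.003 ] ((496.29095458984375, -366.77886962890625), (179.7617950439453, 190.34439086914062), 48.10322952270508)
holder 1128 z [ 0.3989 -0.1313  0.0049] ((399.390869140625, -131.9976806640625), (92.30701446533203, 45.92833709716797), 44.81251907348633)
timer 363 z [ 0.5999 -0.1342  0.0687] ((600.1570434570312, -133.48501586914062), (68.31355285644531, 21.04411506652832), 19.309555053710938)
side
red 633 [ 0.6534 -0.0689  0.1739] [ 0.6536 -0.0692  0.1734] circ 651.9 -68.3 29.6 ptp [54.  56.9] mid [652.  -67.9 175. ]
blue 508 [ 0.5377 -0.1835  0.1519] [ 0.5379 -0.1842  0.1513] circ 537.5 -182.7 29.5 ptp [53.  57.8] mid [ 537.2 -182.2  153. ]
black 700 [ 0.5417 -0.0715  0.1739] [ 0.5417 -0.0722  0.1735] circ 541.1 -70.6 29.4 ptp [53.1 57.6] mid [540.6 -70.7 175. ]
side_mat 4902 z [ 0.4951 -0.3443  0.0022] ((517.0471801757812, -337.05889892578125), (249.8549041748047, 191.45773315429688), 48.200401306152344)
holder 1005 z [ 0.3985 -0.1315  0.0035] ((396.95965576171875, -128.08758544921875), (93.41285705566406, 48.55767059326172), 45.384117126464844)
timer seed miss [122 125 138]
```

View pics/tz.png

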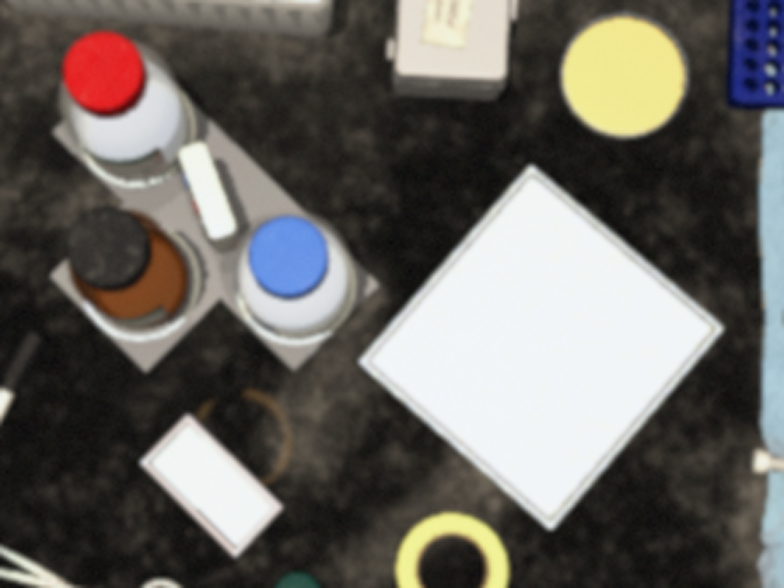

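View pics/sz.png

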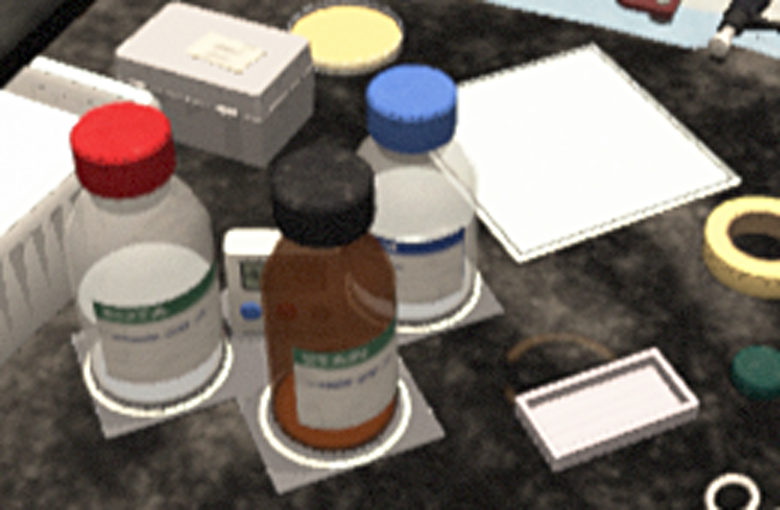

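```bash
cat >> h.py <<'E'
def jaw(s):
    M=R.from_rotvec(s["orientation"]).as_matrix(); return M,np.degrees(np.arctan2(M[1,0],M[0,0]))
def plan(s,target,jawdeg=None):
    "tool-frame shift and turn to reach world TCP target with jaw axis at jawdeg (mod 180)"
    M,a=jaw(s); d=M.T@(np.array(target)-s["ee_pos"])
    t=0
    if jawdeg is not None:
        t=(jawdeg-a+90)%180-90
        t=-np.radians(t) if M[2,1]<0 else np.radians(t)
    print("tcp",s["ee_pos"].round(4),"jaw",round(a,1),"down",M[:,1].round(3),"shift",d.round(4),"turn",round(float(t),3))
E
python3 - <<'E'
from h import *
from cell import arm
s=arm.observe(); print(jaw(s)[0].round(3))
for t in((.540,-.193,.25),(.656,-.078,.26)): plan(s,t,-45); plan(s,t,45)
c=dict(np.load("side0.npz"));P=cloud(c)
for k,(u,v,h) in dict(red=(211,218,.175),blue=(308,206,.153),black=(277,233,.175)).items():
    q=P[v-30:v+30,u-30:u+30].reshape(-1,3); q=q[abs(q[:,2]-h)<.012]; 
    z=np.percentile(q[:,2],90); q=q[q[:,2]>z-.004]; print(k,z.round(4),((q.max(0)+q.min(0))/2).round(4),np.ptp(q,0).round(3))
c=dict(np.load("top0.npz"));P=cloud(c)
print("shelf",P[100,300],P[100,420],P[112,300])
for y,x in((260,412),): print(P[y,x])
E
```

```text
[[ 0.304 -0.001  0.953]
 [-0.953  0.001  0.304]
 [-0.002 -1.    -0.   ]]
tcp [ 0.205  -0.6427  0.2305] jaw -72.3 down [-0.001  0.001 -1.   ] shift [-0.3266 -0.019   0.4558] turn -0.476
tcp [ 0.205  -0.6427  0.2305] jaw -72.3 down [-0.001  0.001 -1.   ] shift [-0.3266 -0.019   0.4558] turn 1.094
tcp [ 0.205  -0.6427  0.2305] jaw -72.3 down [-0.001  0.001 -1.   ] shift [-0.4009 -0.029   0.6013] turn -0.476
tcp [ 0.205  -0.6427  0.2305] jaw -72.3 down [-0.001  0.001 -1.   ] shift [-0.4009 -0.029   0.6013] turn 1.094
red 0.175 [ 0.6554 -0.0723  0.1738] [0.051 0.052 0.006]
blue 0.1529 [ 0.5391 -0.1871  0.1521] [0.052 0.052 0.006]
black 0.175 [ 0.5429 -0.0761  0.1737] [0.05  0.051 0.005]
shelf [ 0.77443317 -0.15488502  0.17928713] [ 0.76728199 -0.36705943  0.18736911] [ 0.75190999 -0.15488206  0.18023682]
[ 0.50187882 -0.36539581  0.00474386]
```

```bash
python3 - <<'E'
from h import *
from cell import arm
s=arm.observe()
plan(s,(.540,-.1905,.23),-45)
c=dict(np.load("top0.npz"));P=cloud(c)
for v,u in((120,380),(150,380),(172,380),(165,442),(112,250),(130,300)): print(v,u,P[v,u].round(3))
E
```

```text
tcp [ 0.205  -0.6427  0.2305] jaw -72.3 down [-0.001  0.001 -1.   ] shift [-0.3289  0.001   0.4566] turn -0.476
120 380 [ 0.774 -0.304  0.061]
150 380 [ 0.713 -0.303  0.063]
172 380 [ 0.676 -0.304  0.032]
165 442 [ 0.695 -0.431  0.007]
112 250 [ 0.754 -0.065  0.178]
130 300 [ 0.757 -0.146  0.058]
```

Request:
apply_moves(series=[[1, -0.324, 0, 0.456, -0.476], [1, -0.324, 0, 0.456, -0.476], [1, -0.324, 0, 0.456, -0.476], [1, -0.324, 0, 0.456, -0.476], [1, -0.324, 0, 0.456, -0.476], [1, -0.324, 0, 0.456, -0.476], [1, -0.324, 0, 0.456, -0.476], [1, -0.324, 0, 0.456, -0.476], [1, -0.324, 0, 0.456, -0.476], [1, -0.324, 0, 0.456, -0.476], [1, -0.324, 0, 0.456, -0.476], [1, -0.324, 0, 0.456, -0.476], [1, -0.324, 0, 0.456, -0.476], [1, -0.324, 0, 0.456, -0.476], [1, -0.324, 0, 0.456, -0.476], [1, -0.324, 0, 0.456, -0.476]], newtons=60)

```text
t: 1.7
ee_pos: [0.54, -0.1972, 0.231]
orientation: [-1.481, 0.617, -0.616]
contact_force: [0.2, 0.6, -0.3]
opening: 1.003
```

```bash
python3 - <<'E'
from h import *
from cell import arm
s=arm.observe()
plan(s,(.540,-.1905,.121),-45)
a=arm.capture("side")["frame"];b=arm.capture("top")["frame"]
o=np.hstack([cv2.resize(a[60:300,150:450],(400,320)),cv2.resize(b[150:330,230:455],(400,320))])
cv2.imwrite("pics/g1.png",o[:,:,::-1])
E
```

```text
tcp [ 0.54   -0.1972  0.231 ] jaw -45.2 down [-0.001  0.001 -1.   ] shift [-0.0046  0.11    0.0047] turn -0.003
```

View pics/g1.png

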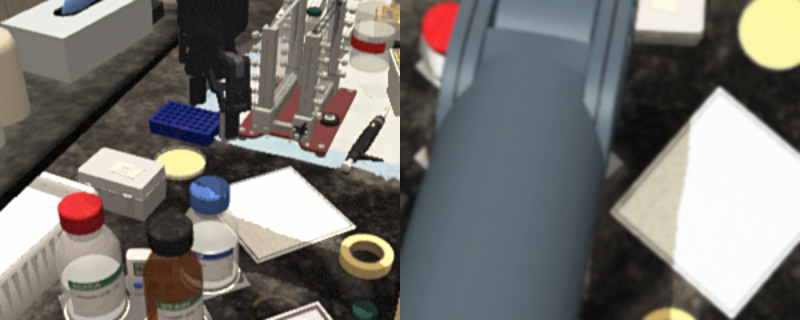

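Side view: fingers hang above the blue cap at (210,195) of the crop. Descending.

Request:
apply_moves(series=[[1, -0.005, 0.02, 0.005, 0], [1, -0.005, 0.05, 0.005, 0], [1, -0.005, 0.08, 0.005, 0], [1, -0.005, 0.1, 0.005, 0], [1, -0.005, 0.11, 0.005, 0], [1, -0.005, 0.11, 0.005, 0]])

```text
t: 2.4
ee_pos: [0.5396, -0.1896, 0.1201]
orientation: [-1.481, 0.619, -0.614]
contact_force: [-0.3, -0.3, -1.0]
opening: 1.001
```

Request:
apply_moves(series=[[0.55, 0, 0, 0, 0], [0.3, 0, 0, 0, 0], [0.2, 0, 0, 0, 0], [0.2, 0, 0, 0, 0], [0.2, 0, 0, 0, 0], [0.2, 0, 0, 0, 0], [0.2, 0, 0, 0, 0], [0.2, 0, 0, 0, 0]])

```text
t: 3.2
ee_pos: [0.5405, -0.1899, 0.1215]
orientation: [-1.481, 0.617, -0.616]
contact_force: [0.2, -0.2, 6.6]
opening: 0.594
```

```bash
python3 - <<'E'
from h import *
from cell import arm
s=arm.observe(); plan(s,(.5014,-.4359,.21),-45);print(s["opening"],s["contact_force"])
a=arm.capture("side")["frame"]
cv2.imwrite("pics/g2.png",cv2.resize(a[100:330,150:450],(780,598))[:,:,::-1])
E
```

```text
tcp [ 0.5405 -0.1899  0.1215] jaw -45.2 down [-0.     0.001 -1.   ] shift [ 0.1469 -0.0887 -0.2011] turn -0.003
0.5938446918550341 [ 0.16429465 -0.19002638  6.61819116]
```

View pics/g2.png

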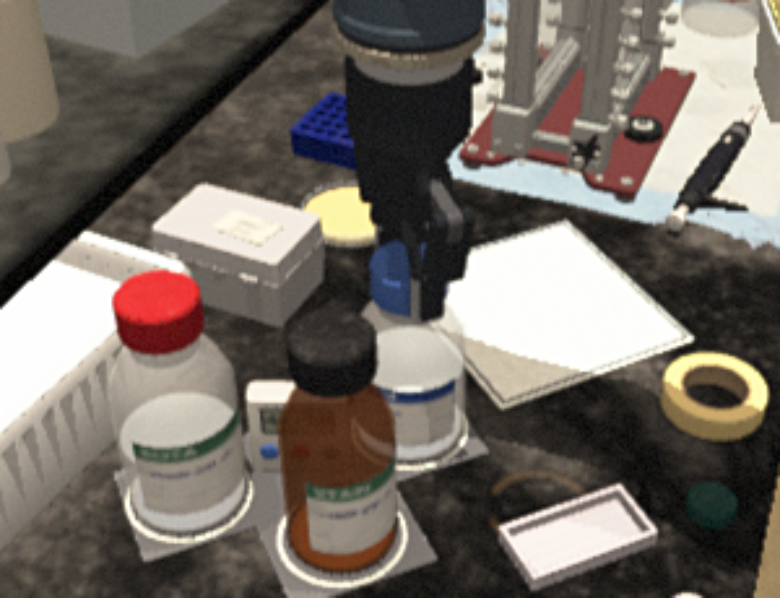

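Request:
apply_moves(series=[[0.2, 0, -0.015, 0, 0], [0.2, 0, -0.035, 0, 0], [0.2, 0, -0.06, 0, 0], [0.2, 0, -0.08, 0, 0], [0.2, 0.006, -0.09, -0.008, 0], [0.2, 0.018, -0.09, -0.025, 0], [0.2, 0.037, -0.09, -0.05, 0], [0.2, 0.055, -0.09, -0.075, 0], [0.2, 0.073, -0.09, -0.1, 0], [0.2, 0.091, -0.09, -0.125, 0], [0.2, 0.11, -0.09, -0.15, 0], [0.2, 0.128, -0.09, -0.175, 0], [0.2, 0.14, -0.09, -0.192, 0], [0.2, 0.146, -0.09, -0.2, 0], [0.2, 0.147, -0.09, -0.201, 0], [0.2, 0.147, -0.09, -0.201, 0]])

```text
t: 4.85
ee_pos: [0.5018, -0.4349, 0.2109]
orientation: [-1.48, 0.617, -0.615]
contact_force: [0.8, 0.8, -4.2]
opening: 0.595
```

```bash
python3 - <<'E'
from h import *
from cell import arm
s=arm.observe(); plan(s,(.5014,-.4359,.1215),-45);print(s["opening"],s["contact_force"])
a=arm.capture("side")["frame"]
cv2.imwrite("pics/g3.png",cv2.resize(a[60:330,150:502],(780,598))[:,:,::-1])
E
```

```text
tcp [ 0.5018 -0.4349  0.2109] jaw -45.1 down [-0.     0.002 -1.   ] shift [ 0.0006  0.0894 -0.0011] turn -0.002
0.5947137208318718 [ 0.76042666  0.80388816 -4.23089347]
```

View pics/g3.png

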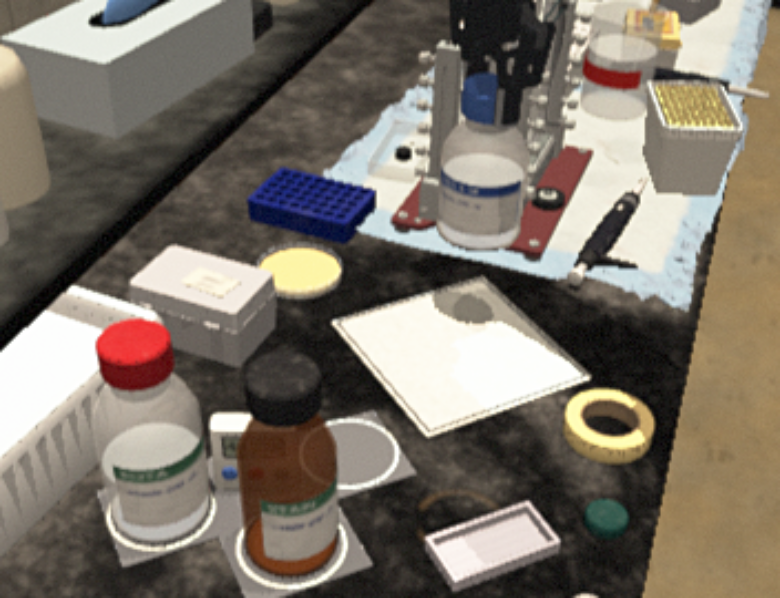

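The blue bottle is held cleanly and hangs over the mat's far corner. Lowering it.

Request:
apply_moves(series=[[0.2, 0, 0.02, -0.001, 0], [0.2, 0, 0.045, -0.001, 0], [0.2, 0, 0.065, -0.001, 0], [0.2, 0, 0.08, -0.001, 0], [0.2, 0, 0.086, -0.001, 0], [0.2, 0, 0.089, -0.001, 0], [0.2, 0, 0.089, -0.001, 0], [0.2, 0, 0.089, -0.001, 0]])

```text
t: 5.7
ee_pos: [0.5019, -0.4349, 0.1231]
orientation: [-1.48, 0.614, -0.615]
contact_force: [0.2, -1.3, -3.4]
opening: 0.589
```

Request:
apply_moves(series=[[0.65, 0, 0, 0, 0], [0.7, 0, 0, 0, 0], [0.8, 0, 0, 0, 0], [0.9, 0, 0, 0, 0], [1, 0, 0, 0, 0], [1, 0, 0, 0, 0], [1, 0, -0.02, 0, 0], [1, 0, -0.05, 0, 0], [1, 0, -0.09, 0, 0], [1, 0, -0.12, 0, 0], [1, 0, -0.12, 0, 0]])

```text
t: 6.8
ee_pos: [0.5036, -0.4364, 0.248]
orientation: [-1.482, 0.609, -0.622]
contact_force: [0.7, -1.0, -0.6]
opening: 1.003
```

```bash
python3 - <<'E'
from h import *
from cell import arm
s=arm.observe(); plan(s,(.656,-.0755,.24),-45);print(s["opening"],s["contact_force"])
a=arm.capture("side")["frame"]
cv2.imwrite("pics/g4.png",cv2.resize(a[60:330,150:502],(780,598))[:,:,::-1])
E
```

```text
tcp [ 0.5036 -0.4364  0.248 ] jaw -45.1 down [ 0.007 -0.003 -1.   ] shift [-0.148   0.0079  0.3627] turn -0.002
1.0033666036100868 [ 0.73047308 -1.01604797 -0.58631339]
```

View pics/g4.png

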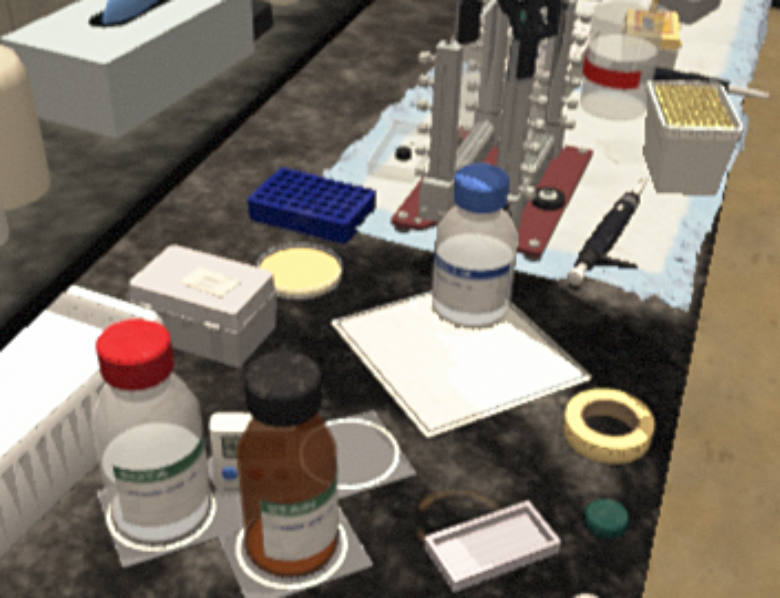

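Blue bottle stands upright on the mat's right-hand corner. Next, red.

Request:
apply_moves(series=[[1, -0.01, 0, 0.025, 0], [1, -0.03, 0, 0.07, 0], [1, -0.148, 0.005, 0.363, 0], [1, -0.148, 0.005, 0.363, 0], [1, -0.148, 0.005, 0.363, 0], [1, -0.148, 0.005, 0.363, 0], [1, -0.148, 0.005, 0.363, 0], [1, -0.148, 0.005, 0.363, 0], [1, -0.148, 0.005, 0.363, 0], [1, -0.148, 0.005, 0.363, 0], [1, -0.148, 0.005, 0.363, 0], [1, -0.148, 0.005, 0.363, 0]])

```text
t: 8.05
ee_pos: [0.6545, -0.077, 0.24]
orientation: [-1.482, 0.614, -0.62]
contact_force: [0.2, 0.4, -0.3]
opening: 1.003
```

```bash
python3 - <<'E'
from h import *
from cell import arm
s=arm.observe(); plan(s,(.656,-.0755,.1435),-45);print(s["opening"],s["contact_force"])
a=arm.capture("side")["frame"]
cv2.imwrite("pics/g5.png",cv2.resize(a[60:330,150:502],(780,598))[:,:,::-1])
E
```

```text
tcp [ 0.6545 -0.077   0.24  ] jaw -45.2 down [ 0.003 -0.003 -1.   ] shift [-0.0004  0.0965  0.0021] turn -0.004
1.0028432628026598 [ 0.23146937  0.43791832 -0.27344921]
```

View pics/g5.png

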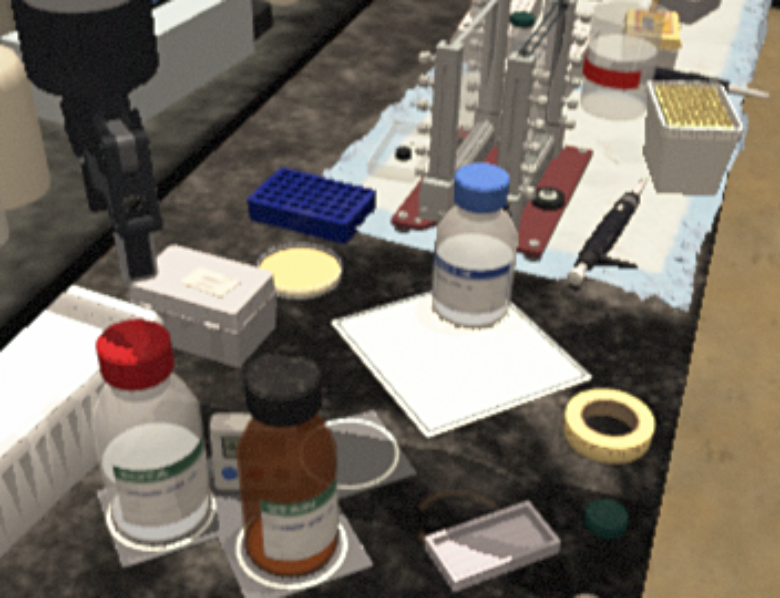

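Request:
apply_moves(series=[[1, 0, 0.02, 0.002, 0], [1, 0, 0.045, 0.002, 0], [1, 0, 0.07, 0.002, 0], [1, 0, 0.09, 0.002, 0], [1, 0, 0.096, 0.002, 0], [1, 0, 0.096, 0.002, 0]])

```text
t: 8.7
ee_pos: [0.6558, -0.077, 0.1438]
orientation: [-1.483, 0.616, -0.621]
contact_force: [-0.9, 1.1, -0.0]
opening: 1.0
```

Request:
apply_moves(series=[[0.7, 0, 0, 0, 0], [0.5, 0, 0, 0, 0], [0.3, 0, 0, 0, 0], [0.2, 0, 0, 0, 0], [0.2, 0, 0, 0, 0], [0.2, 0, 0, 0, 0], [0.2, 0, 0, 0, 0], [0.2, 0, 0, 0, 0]])

```text
t: 9.5
ee_pos: [0.6564, -0.0771, 0.1453]
orientation: [-1.482, 0.614, -0.623]
contact_force: [-1.6, 0.0, 6.7]
opening: 0.588
```

```bash
python3 - <<'E'
from h import *
from cell import arm
s=arm.observe(); plan(s,(.5656,-.3645,.233),-45);print(s["opening"],s["contact_force"])
E
```

```text
tcp [ 0.6564 -0.0771  0.1453] jaw -45.3 down [ 0.004 -0.003 -1.   ] shift [ 0.1411 -0.0873 -0.2665] turn -0.006
0.5882285696161883 [-1.56118206  0.0256249   6.69050686]
```

Request:
apply_moves(series=[[0.2, 0, -0.015, 0, 0], [0.2, 0, -0.035, 0, 0], [0.2, 0, -0.06, 0, 0], [0.2, 0, -0.08, 0, 0], [0.2, 0.005, -0.092, -0.01, 0], [0.2, 0.015, -0.092, -0.03, 0], [0.2, 0.029, -0.092, -0.055, 0], [0.2, 0.042, -0.092, -0.08, 0], [0.2, 0.056, -0.092, -0.105, 0], [0.2, 0.069, -0.092, -0.13, 0], [0.2, 0.082, -0.092, -0.155, 0], [0.2, 0.095, -0.092, -0.18, 0], [0.2, 0.108, -0.092, -0.205, 0], [0.2, 0.122, -0.092, -0.23, 0], [0.2, 0.132, -0.092, -0.25, 0], [0.2, 0.139, -0.092, -0.262, 0], [0.2, 0.141, -0.092, -0.267, 0], [0.2, 0.141, -0.092, -0.267, 0], [0.2, 0.141, -0.092, -0.267, 0]])

```text
t: 11.4
ee_pos: [0.5658, -0.3632, 0.2377]
orientation: [-1.481, 0.613, -0.621]
contact_force: [0.8, -0.1, -3.5]
opening: 0.586
```

```bash
python3 - <<'E'
from h import *
from cell import arm
s=arm.observe(); plan(s,(.5656,-.3645,.1455),-45);print(s["opening"],s["contact_force"])
a=arm.capture("side")["frame"]
cv2.imwrite("pics/g6.png",cv2.resize(a[60:330,150:502],(780,598))[:,:,::-1])
E
```

```text
tcp [ 0.5658 -0.3632  0.2377] jaw -45.2 down [ 0.005 -0.002 -1.   ] shift [ 0.0003  0.0922 -0.0012] turn -0.004
0.5863417428106661 [ 0.77037246 -0.12593968 -3.46642417]
```

View pics/g6.png

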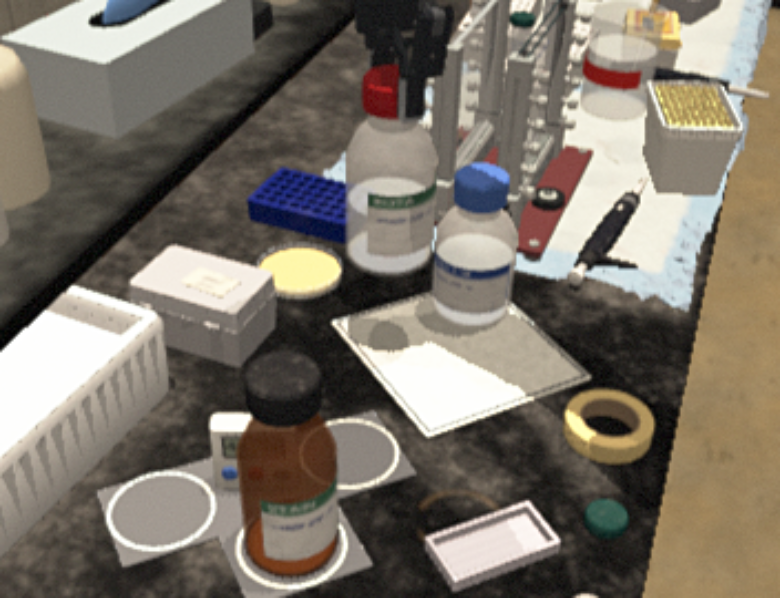

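Red bottle is held over its slot, clear of the blue one. Lowering it.

Request:
apply_moves(series=[[0.2, 0, 0.02, -0.001, 0], [0.2, 0, 0.045, -0.001, 0], [0.2, 0, 0.065, -0.001, 0], [0.2, 0, 0.08, -0.001, 0], [0.2, 0, 0.088, -0.001, 0], [0.2, 0, 0.091, -0.001, 0], [0.2, 0, 0.092, -0.001, 0], [0.2, 0, 0.092, -0.001, 0], [0.2, 0, 0.092, -0.001, 0]])

```text
t: 12.35
ee_pos: [0.5661, -0.3641, 0.1466]
orientation: [-1.481, 0.612, -0.622]
contact_force: [0.2, -0.1, -3.1]
opening: 0.59
```

```bash
python3 - <<'E'
from cell import arm
s=arm.observe(); print(s["ee_pos"],s["contact_force"])
E
```

```text
[ 0.56612072 -0.36409259  0.14659589] [ 0.19491941 -0.13450397 -3.06910512]
```

Request:
apply_moves(series=[[0.65, 0, 0, 0, 0], [0.7, 0, 0, 0, 0], [0.8, 0, 0, 0, 0], [0.9, 0, 0, 0, 0], [1, 0, 0, 0, 0], [1, 0, 0, 0, 0], [1, 0, -0.02, 0, 0], [1, 0, -0.05, 0, 0], [1, 0, -0.08, 0, 0], [1, 0, -0.1, 0, 0], [1, 0, -0.1, 0, 0]])

```text
t: 13.45
ee_pos: [0.5669, -0.3645, 0.2501]
orientation: [-1.482, 0.608, -0.627]
contact_force: [0.7, -0.8, 1.1]
opening: 1.0
```

```bash
python3 - <<'E'
from h import *
from cell import arm
s=arm.observe(); plan(s,(.544,-.079,.24),-45);print(s["opening"],s["contact_force"])
E
```

```text
tcp [ 0.5669 -0.3645  0.2501] jaw -45.2 down [ 0.011 -0.005 -1.   ] shift [-0.2189  0.0083  0.1848] turn -0.004
1.000184000929499 [ 0.69593337 -0.81215113  1.09049409]
```

Request:
apply_moves(series=[[1, -0.03, 0, 0.025, 0], [1, -0.07, 0, 0.06, 0], [1, -0.219, 0.005, 0.185, 0], [1, -0.219, 0.005, 0.185, 0], [1, -0.219, 0.005, 0.185, 0], [1, -0.219, 0.005, 0.185, 0], [1, -0.219, 0.005, 0.185, 0], [1, -0.219, 0.005, 0.185, 0], [1, -0.219, 0.005, 0.185, 0], [1, -0.219, 0.005, 0.185, 0]])

```text
t: 14.45
ee_pos: [0.5439, -0.0804, 0.2429]
orientation: [-1.482, 0.61, -0.628]
contact_force: [-0.1, -0.2, -0.3]
opening: 0.999
```

```bash
python3 - <<'E'
from h import *
from cell import arm
s=arm.observe(); plan(s,(.544,-.079,.1435),-45);print(s["opening"],s["contact_force"])
a=arm.capture("side")["frame"]
cv2.imwrite("pics/g7.png",cv2.resize(a[60:330,150:502],(780,598))[:,:,::-1])
E
```

```text
tcp [ 0.5439 -0.0804  0.2429] jaw -45.4 down [ 0.01  -0.006 -1.   ] shift [-0.002   0.0994  0.0007] turn -0.006
0.9993583931293476 [-0.13787191 -0.17176846 -0.26759425]
```

View pics/g7.png

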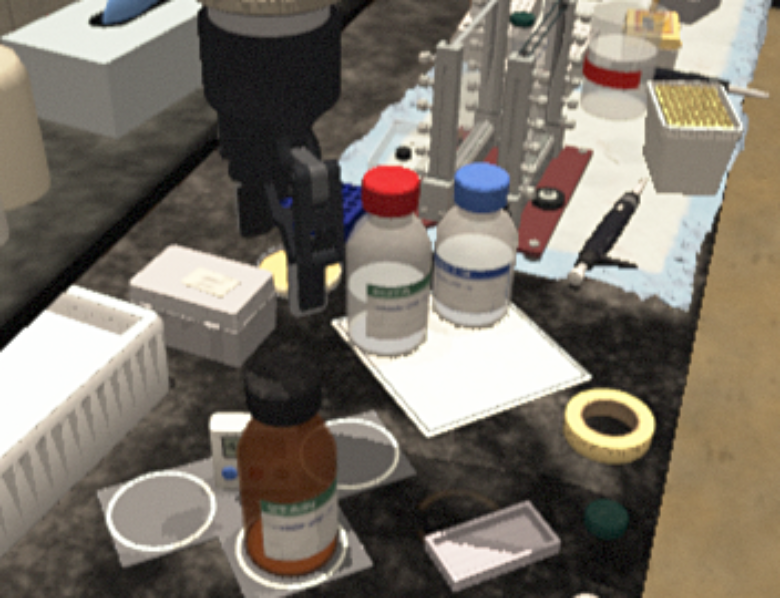

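Red and blue both stand on the mat, and the gripper is over the black cap (283,370).

Request:
apply_moves(series=[[1, -0.002, 0.02, 0, 0], [1, -0.002, 0.045, 0, 0], [1, -0.002, 0.07, 0, 0], [1, -0.002, 0.09, 0, 0], [1, -0.002, 0.099, 0, 0], [1, -0.002, 0.099, 0, 0]])

```text
t: 15.1
ee_pos: [0.543, -0.0801, 0.143]
orientation: [-1.483, 0.612, -0.628]
contact_force: [-0.6, -0.4, 0.1]
opening: 0.999
```

Request:
apply_moves(series=[[0.7, 0, 0, 0, 0], [0.5, 0, 0, 0, 0], [0.3, 0, 0, 0, 0], [0.2, 0, 0, 0, 0], [0.2, 0, 0, 0, 0], [0.2, 0, 0, 0, 0], [0.2, 0, 0, 0, 0], [0.2, 0, 0, 0, 0]])

```text
t: 15.9
ee_pos: [0.5436, -0.0801, 0.1442]
orientation: [-1.482, 0.61, -0.629]
contact_force: [-1.5, 0.7, 5.3]
opening: 0.591
```

```bash
python3 - <<'E'
from h import *
from cell import arm
s=arm.observe(); plan(s,(.4591,-.3334,.235),-45);print(s["opening"],s["contact_force"])
E
```

```text
tcp [ 0.5436 -0.0801  0.1442] jaw -45.4 down [ 0.01  -0.006 -1.   ] shift [ 0.1222 -0.0901 -0.2377] turn -0.007
0.5907826756338969 [-1.53933176  0.6750316   5.3135736 ]
```

Request:
apply_moves(series=[[0.2, 0, -0.015, 0, 0], [0.2, 0, -0.035, 0, 0], [0.2, 0, -0.06, 0, 0], [0.2, 0, -0.08, 0, 0], [0.2, 0.005, -0.092, -0.01, 0], [0.2, 0.016, -0.092, -0.03, 0], [0.2, 0.028, -0.092, -0.055, 0], [0.2, 0.041, -0.092, -0.08, 0], [0.2, 0.054, -0.092, -0.105, 0], [0.2, 0.067, -0.092, -0.13, 0], [0.2, 0.08, -0.092, -0.155, 0], [0.2, 0.093, -0.092, -0.18, 0], [0.2, 0.105, -0.092, -0.205, 0], [0.2, 0.115, -0.092, -0.224, 0], [0.2, 0.121, -0.092, -0.235, 0], [0.2, 0.122, -0.092, -0.238, 0], [0.2, 0.122, -0.092, -0.238, 0], [0.2, 0.122, -0.092, -0.238, 0]])

```text
t: 17.7
ee_pos: [0.4593, -0.3321, 0.2368]
orientation: [-1.481, 0.609, -0.628]
contact_force: [-0.7, 0.5, -4.2]
opening: 0.591
```

```bash
python3 - <<'E'
from h import *
from cell import arm
s=arm.observe(); plan(s,(.4591,-.3334,.144),-45);print(s["opening"],s["contact_force"])
a=arm.capture("side")["frame"]
cv2.imwrite("pics/g8.png",cv2.resize(a[60:330,150:502],(780,598))[:,:,::-1])
E
```

```text
tcp [ 0.4593 -0.3321  0.2368] jaw -45.3 down [ 0.01  -0.005 -1.   ] shift [-0.0002  0.0928 -0.0014] turn -0.006
0.5907813186933095 [-0.70613501  0.47167255 -4.16184223]
```

View pics/g8.png

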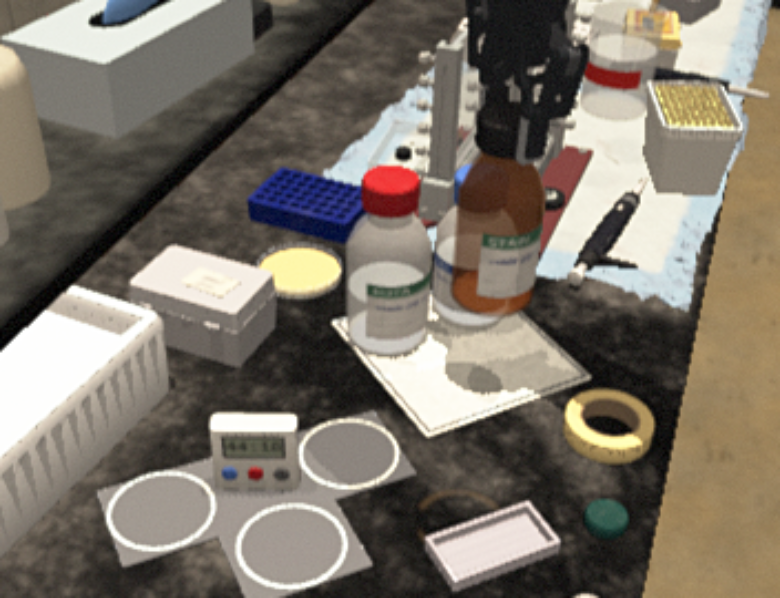

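Slim bottle is over its slot, with the shadow at (475,375) inside the mat. The timer is undisturbed. Lowering it.

Request:
apply_moves(series=[[0.2, 0, 0.02, -0.001, 0], [0.2, 0, 0.045, -0.001, 0], [0.2, 0, 0.065, -0.001, 0], [0.2, 0, 0.08, -0.001, 0], [0.2, 0, 0.088, -0.001, 0], [0.2, 0, 0.092, -0.001, 0], [0.2, 0, 0.093, -0.001, 0], [0.2, 0, 0.093, -0.001, 0], [0.2, 0, 0.093, -0.001, 0]])

```text
t: 18.65
ee_pos: [0.46, -0.3335, 0.1445]
orientation: [-1.482, 0.608, -0.628]
contact_force: [-0.4, -0.0, -4.3]
opening: 0.592
```

Request:
apply_moves(series=[[0.65, 0, 0, 0, 0], [0.7, 0, 0, 0, 0], [0.8, 0, 0, 0, 0], [0.9, 0, 0, 0, 0], [1, 0, 0, 0, 0], [1, 0, 0, 0, 0], [1, 0, -0.02, 0, 0], [1, 0, -0.05, 0, 0], [1, 0, -0.08, 0, 0], [1, 0, -0.1, 0, 0], [1, 0, -0.1, 0, 0]])

```text
t: 19.75
ee_pos: [0.4601, -0.3337, 0.2474]
orientation: [-1.483, 0.604, -0.633]
contact_force: [0.6, -0.1, 0.0]
opening: 0.997
```

```bash
python3 - <<'E'
from h import *
from cell import arm
s=arm.observe(); plan(s,(.6,-.1335,.24),-70.7);print(s["opening"],s["contact_force"])
c=arm.capture("side");a=c["frame"];np.savez("side1.npz",**c)
cv2.imwrite("pics/g9.png",cv2.resize(a[60:330,150:502],(780,598))[:,:,::-1])
E
```

```text
tcp [ 0.4601 -0.3337  0.2474] jaw -45.3 down [ 0.016 -0.009 -1.   ] shift [-0.0441  0.0078  0.2402] turn 0.443
0.9969536096775171 [ 0.63641206 -0.12425566  0.02692976]
```

View pics/g9.png

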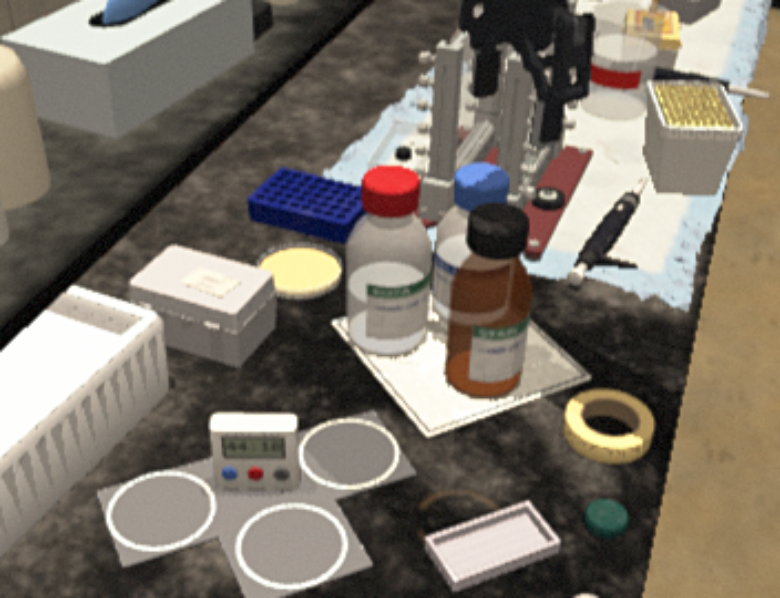

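Request:
apply_moves(series=[[1, -0.009, 0, 0.05, 0.09], [1, -0.018, 0, 0.1, 0.18], [1, -0.044, 0.008, 0.24, 0.44], [1, -0.044, 0.008, 0.24, 0.44], [1, -0.044, 0.008, 0.24, 0.44], [1, -0.044, 0.008, 0.24, 0.44], [1, -0.044, 0.008, 0.24, 0.443], [1, -0.044, 0.008, 0.24, 0.443], [1, -0.044, 0.008, 0.24, 0.443]])

```text
t: 20.7
ee_pos: [0.5983, -0.135, 0.2377]
orientation: [-1.348, 0.947, -0.972]
contact_force: [-0.4, -0.5, 0.9]
opening: 1.002
```

```bash
python3 - <<'E'
from h import *
from cell import arm
s=arm.observe(); plan(s,(.6,-.1335,.032),-70.7)
c=dict(np.load("side1.npz"));P=cloud(c);f=c["frame"]
m=np.zeros((480,640),bool); m[235:290,230:300]=1
m&=(abs(P[...,2]-.069)<.003)&(f.min(2)>150)
q=P[m]; print("side timer",len(q),q.mean(0),cv2.minAreaRect(q[:,:2].astype(np.float32)*1000))
m=np.zeros((480,640),bool); m[235:290,230:300]=1
m&=(abs(P[...,2]-.06)<.007)&(f.min(2)>140); q=P[m]; print(q.mean(0),cv2.minAreaRect(q[:,:2].astype(np.float32)*1000))
c=arm.capture("top");np.savez("top1.npz",**c)
a=arm.capture("side")["frame"]
cv2.imwrite("pics/g10.png",cv2.resize(np.hstack([a[60:330,150:450],c["frame"][100:370,200:500]]),(800,360))[:,:,::-1])
P=cloud(c);f=c["frame"]
for nm,mm in(("red",(f[...,0]>150)&(f[...,1]<80)),("blue",(f[...,2]>150)&(f[...,0]<110)),):
    mm=mm.copy(); mm[:, :330]=0; mm[:180]=0; mm[330:]=0; mm[:,480:]=0
    q=P[mm&(P[...,2]>.14)]
    if len(q): print(nm,len(q),np.median(q,0))
E
```

```text
tcp [ 0.5983 -0.135   0.2377] jaw -70.8 down [ 0.013 -0.008 -1.   ] shift [-3.200e-03  2.057e-01  2.000e-04] turn -0.002
side timer 286 [ 0.59809036 -0.13012855  0.06781723] ((597.9478149414062, -131.10531616210938), (66.77381134033203, 21.662002563476562), 21.47516441345215)
[ 0.59743931 -0.12922274  0.06607364] ((597.9964599609375, -131.20098876953125), (66.8387222290039, 21.892364501953125), 20.417503356933594)
red 659 [ 0.56741571 -0.362629    0.17531912]
blue 121 [ 0.50634981 -0.43158093  0.15271644]
```

View pics/g10.png

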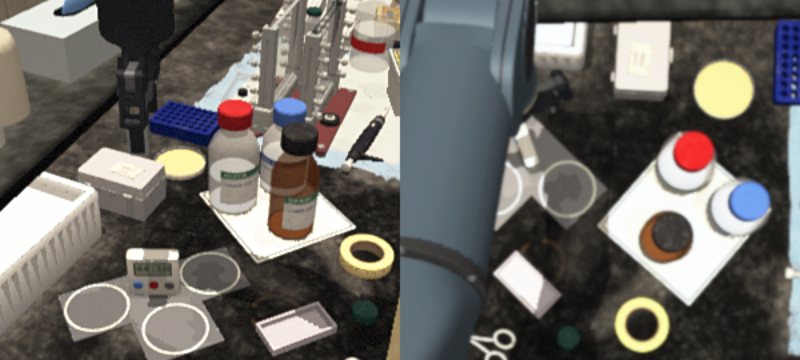

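All three bottles stand on the mat with good margins in the top view. Next is the timer, gripped slightly outboard of its centre because the holder is near the inner reach limit.

```bash
python3 - <<'E'
from h import *
from cell import arm
s=arm.observe(); plan(s,(.6065,-.1298,.032),-70)
E
```

```text
tcp [ 0.5986 -0.1347  0.238 ] jaw -70.8 down [ 0.013 -0.008 -1.   ] shift [-0.0044  0.2061  0.007 ] turn -0.014
```

Request:
apply_moves(series=[[0.8, -0.004, 0.03, 0.007, -0.014], [0.8, -0.004, 0.07, 0.007, -0.014], [0.8, -0.004, 0.11, 0.007, -0.014], [0.8, -0.004, 0.15, 0.007, -0.014], [0.8, -0.004, 0.18, 0.007, -0.014], [0.8, -0.004, 0.2, 0.007, -0.014], [0.8, -0.004, 0.206, 0.007, -0.014], [0.8, -0.004, 0.206, 0.007, -0.014]])

```text
t: 21.6
ee_pos: [0.6062, -0.1307, 0.0317]
orientation: [-1.353, 0.937, -0.961]
contact_force: [-0.6, 0.4, 0.7]
opening: 0.803
```

Request:
apply_moves(series=[[0.6, 0, 0, 0, 0], [0.5, 0, 0, 0, 0], [0.4, 0, 0, 0, 0], [0.3, 0, 0, 0, 0], [0.2, 0, 0, 0, 0], [0.1, 0, 0, 0, 0], [0.1, 0, 0, 0, 0], [0.1, 0, 0, 0, 0], [0.1, 0, 0, 0, 0]], newtons=25)

```text
t: 22.5
ee_pos: [0.6065, -0.1306, 0.0324]
orientation: [-1.353, 0.936, -0.961]
contact_force: [-1.0, 0.1, 6.4]
opening: 0.251
```

```bash
python3 - <<'E'
from h import *
from cell import arm
s=arm.observe(); plan(s,(.4055,-.126,.12),-45);print(s["opening"],s["contact_force"])
a=arm.capture("side")["frame"]
cv2.imwrite("pics/g11.png",cv2.resize(a[100:330,150:450],(780,598))[:,:,::-1])
E
```

```text
tcp [ 0.6065 -0.1306  0.0324] jaw -70.1 down [ 0.013 -0.008 -1.   ] shift [-0.0719 -0.0903 -0.1865] turn -0.437
0.2513274397560961 [-1.02747415  0.06662884  6.43153356]
```

View pics/g11.png

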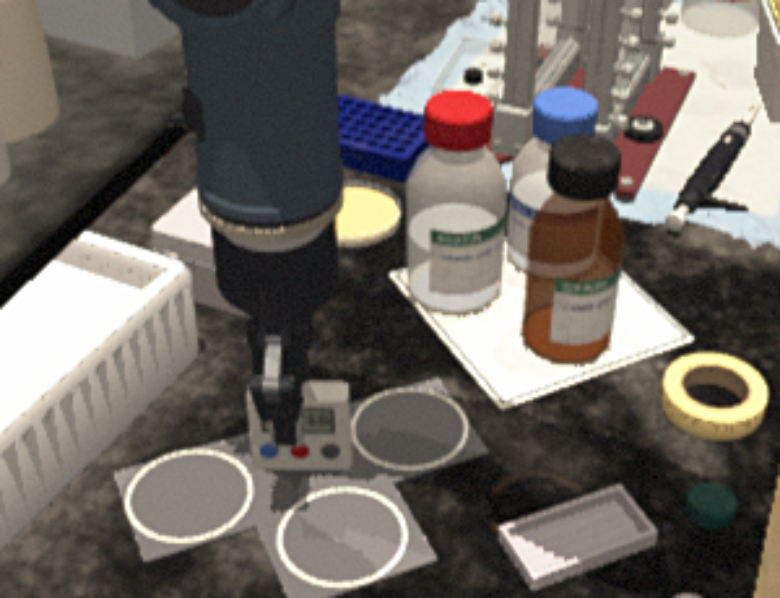

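Timer is gripped (0.251 × 85 ≈ 21 mm). Lifting it and carrying it above the holder.

Request:
apply_moves(series=[[0.1, 0, -0.015, 0, 0], [0.1, 0, -0.04, 0, 0], [0.1, -0.002, -0.07, -0.005, 0], [0.1, -0.008, -0.088, -0.02, -0.04], [0.1, -0.016, -0.09, -0.04, -0.09], [0.1, -0.025, -0.09, -0.065, -0.15], [0.1, -0.035, -0.09, -0.09, -0.21], [0.1, -0.044, -0.09, -0.115, -0.27], [0.1, -0.054, -0.09, -0.14, -0.33], [0.1, -0.062, -0.09, -0.16, -0.38], [0.1, -0.068, -0.09, -0.177, -0.42], [0.1, -0.072, -0.09, -0.186, -0.437], [0.1, -0.072, -0.09, -0.186, -0.437], [0.1, -0.072, -0.09, -0.186, -0.437]])

```text
t: 23.95
ee_pos: [0.407, -0.1258, 0.1199]
orientation: [-1.484, 0.602, -0.628]
contact_force: [0.9, -0.6, -2.2]
opening: 0.255
```

```bash
python3 - <<'E'
from h import *
from cell import arm
s=arm.observe(); plan(s,(.4055,-.126,.034),-45);print(s["opening"],s["contact_force"],s["joints"].round(2))
c=arm.capture("side");a=c["frame"];np.savez("side2.npz",**c);d=arm.capture("top");np.savez("top2.npz",**d)
cv2.imwrite("pics/g12.png",np.hstack([cv2.resize(a[200:350,290:490],(533,400)),cv2.resize(d["frame"][270:370,240:340],(266,400))])[:,:,::-1])
P=cloud(c)
m=np.zeros((480,640),bool);m[230:350,300:460]=1; m&=(P[...,2]<.017)&(P[...,2]>.011)&(a.min(2)>130)&(P[...,1]<-.06)
q=P[m][:,:2].astype(np.float32)*1000
print(len(q),cv2.minAreaRect(q))
E
```

```text
tcp [ 0.407  -0.1258  0.1199] jaw -45.1 down [ 0.014 -0.008 -1.   ] shift [-0.0023  0.0859 -0.0017] turn -0.001
0.25520748765896634 [ 0.87883629 -0.60256449 -2.18940775] [ 0.36  0.37 -0.23  2.21  0.17  0.55 -0.79]
241 ((368.2453918457031, -206.57716369628906), (269.4482116699219, 78.21940612792969), 69.52954864501953)
```

View pics/g12.png

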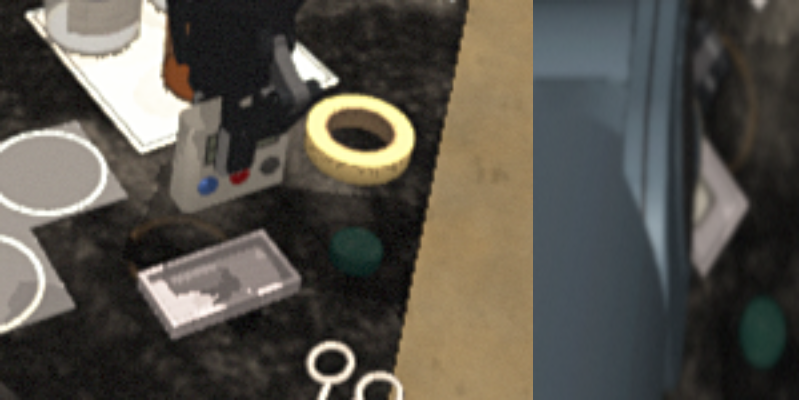

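```bash
python3 - <<'E'
from h import *
from cell import arm
s=arm.observe(); M,a=jaw(s); tc=s["ee_pos"]
w=np.array([np.cos(np.radians(45)),np.sin(np.radians(45)),0]); j=np.array([w[1],-w[0],0])
c=dict(np.load("side2.npz"));P=cloud(c);f=c["frame"]
L=P-tc; A=L@w;B=L@j;Z=P[...,2]
m=(abs(A)<.07)&(abs(B)<.03)&(Z>.07)&(Z<.17)
m1=m&(f.min(2)>75)
print("n",m1.sum())
for nm,q in(("A",A[m1]),("B",B[m1]),("Z",Z[m1])): print(nm,np.percentile(q,[0,1,3,10,50,90,97,99,100]).round(4))
# width extents by height band
for z0 in np.arange(.085,.155,.01):
    k=m1&(Z>z0)&(Z<z0+.01)
    if k.sum()>5: print(round(z0,3),k.sum(),A[k].min().round(4),A[k].max().round(4),np.median(B[k]).round(4))
# holder rim from the side view at start: bright pixels contour with corners at rim plane
c0=dict(np.load("side1.npz")); f=c0["frame"]; 
g=(f.min(2)>110).astype(np.uint8); N,l=cv2.connectedComponents(g); Lb=l[306,372]; ct=biggest(l==Lb)
print(cv2.boundingRect(ct), cv2.approxPolyDP(ct,4,True)[:,0].tolist())
for p in cv2.approxPolyDP(ct,4,True)[:,0]: print(p,ray(c0,p,.014)[0].round(4),ray(c0,p,0)[0].round(4))
E
```

```text
n 867
A [-0.0419 -0.039  -0.0367 -0.0258  0.0154  0.0267  0.0272  0.0274  0.0281]
B [-0.0204 -0.0197 -0.0189 -0.0138 -0.0115  0.002   0.0057  0.0108  0.0159]
Z [0.0889 0.0915 0.0928 0.0959 0.1228 0.1556 0.1564 0.157  0.1581]
0.085 72 -0.0393 0.0281 -0.012
0.095 158 -0.04 0.0276 -0.0121
0.105 100 -0.0419 0.0276 -0.0119
0.115 132 -0.0408 0.0276 -0.0121
0.125 93 -0.038 0.0273 -0.0122
0.135 76 0.0073 0.0275 -0.0115
0.145 115 -0.0159 0.0273 -0.0103
(342, 286, 61, 40) [[402, 303], [386, 286], [344, 301], [342, 307], [357, 325]]
[402 303] [ 0.3491 -0.1469  0.014 ] [ 0.35   -0.1598  0.    ]
[386 286] [ 0.3843 -0.1762  0.014 ] [ 0.3861 -0.1898  0.    ]
[344 301] [ 0.4434 -0.1158  0.014 ] [ 0.4465 -0.128   0.    ]
[342 307] [ 0.4425 -0.1017  0.014 ] [ 0.4456 -0.1136  0.    ]
[357 325] [ 0.4078 -0.0738  0.014 ] [ 0.4101 -0.0851  0.    ]
```

```bash
python3 - <<'E'
from h import *
from cell import arm
s=arm.observe(); plan(s,(.4051,-.1263,.0345),-45.2)
E
```

```text
tcp [ 0.4072 -0.1257  0.1198] jaw -45.0 down [ 0.014 -0.008 -1.   ] shift [-0.0024  0.0853 -0.0023] turn 0.003
```

Request:
apply_moves(series=[[0.1, -0.002, 0.01, -0.002, 0.003], [0.1, -0.002, 0.025, -0.002, 0.003], [0.1, -0.002, 0.045, -0.002, 0.003], [0.1, -0.002, 0.055, -0.002, 0.003], [0.1, -0.002, 0.06, -0.002, 0.003], [0.1, -0.002, 0.06, -0.002, 0.003]])

```text
t: 24.65
ee_pos: [0.4053, -0.1259, 0.0594]
orientation: [-1.483, 0.605, -0.629]
contact_force: [0.6, 0.1, -0.9]
opening: 0.254
```

```bash
python3 - <<'E'
from h import *
from cell import arm
s=arm.observe(); plan(s,(.4051,-.1263,.0345),-45.2);print(s["contact_force"],s["joints"].round(2))
a=arm.capture("side")["frame"]
cv2.imwrite("pics/g13.png",cv2.resize(a[200:350,290:490],(800,600))[:,:,::-1])
E
```

```text
tcp [ 0.4053 -0.1259  0.0594] jaw -45.2 down [ 0.013 -0.007 -1.   ] shift [-0.0003  0.0249 -0.0005] turn 0.0
[ 0.59049625  0.05973992 -0.87575015] [ 0.31  0.49 -0.17  2.28  0.24  0.37 -0.85]
```

View pics/g13.png

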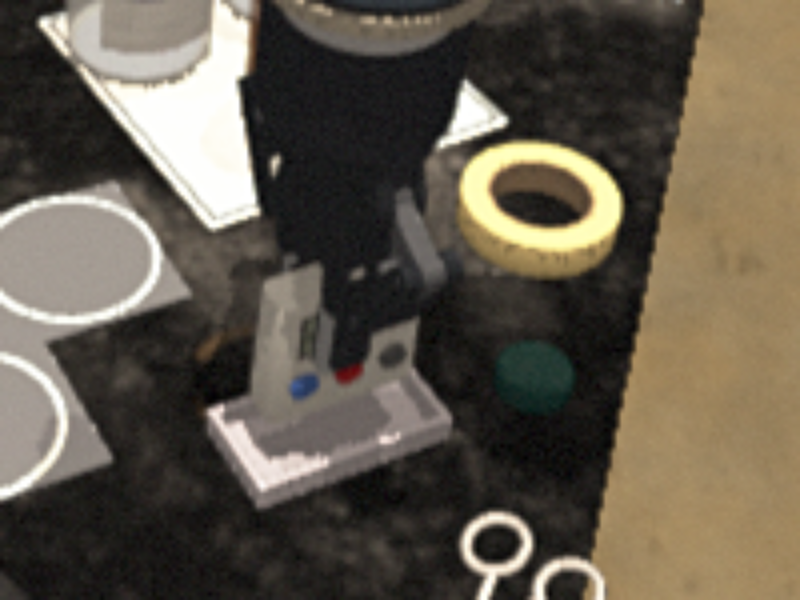

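The timer is centred across the holder's length and the joints are still within range. Lowering the last 25 mm.

Request:
apply_moves(series=[[0.1, 0, 0.006, 0, 0], [0.1, 0, 0.012, 0, 0], [0.1, 0, 0.017, 0, 0], [0.1, 0, 0.021, 0, 0], [0.1, 0, 0.024, 0, 0], [0.1, 0, 0.025, 0, 0], [0.1, 0, 0.025, 0, 0], [0.1, 0, 0.025, 0, 0]])

```text
t: 25.5
ee_pos: [0.4058, -0.1262, 0.0349]
orientation: [-1.483, 0.604, -0.63]
contact_force: [0.8, 0.4, -1.0]
opening: 0.255
```

```bash
python3 - <<'E'
from h import *
from cell import arm
s=arm.observe(); plan(s,(.4051,-.1263,.0334),-45.2);print(s["contact_force"],s["joints"].round(2))
a=arm.capture("side")["frame"]
cv2.imwrite("pics/g14.png",cv2.resize(a[200:350,290:490],(800,600))[:,:,::-1])
E
```

```text
tcp [ 0.4058 -0.1262  0.0349] jaw -45.2 down [ 0.014 -0.008 -1.   ] shift [-0.0005  0.0015 -0.0006] turn -0.0
[ 0.80116086  0.4256296  -0.9986595 ] [ 0.28  0.54 -0.14  2.3   0.26  0.3  -0.88]
```

View pics/g14.png

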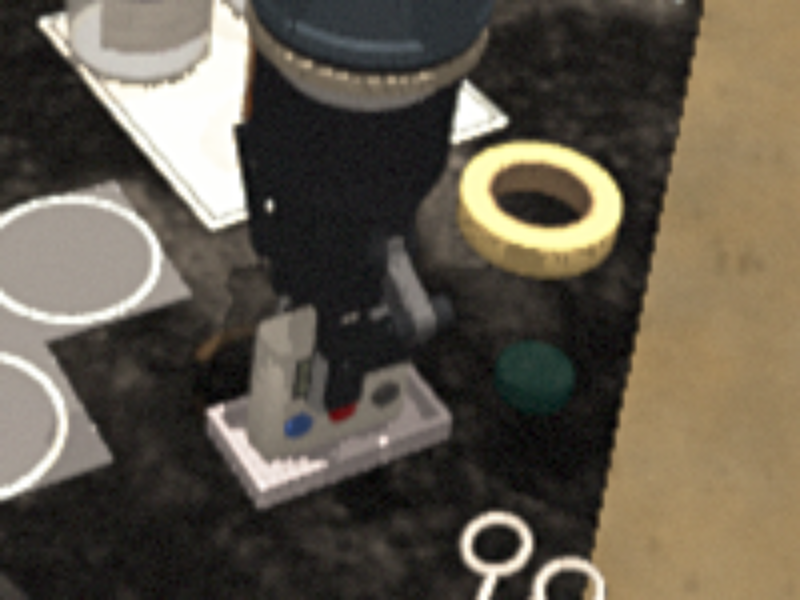

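Request:
apply_moves(series=[[0.1, 0, 0.001, 0, 0], [0.1, 0, 0.001, 0, 0], [0.3, 0, 0.001, 0, 0], [0.35, 0, 0.001, 0, 0], [0.4, 0, 0.001, 0, 0], [0.5, 0, 0.001, 0, 0], [0.6, 0, 0.001, 0, 0], [0.6, 0, 0.001, 0, 0], [0.6, 0, -0.01, 0, 0], [0.6, 0, -0.03, 0, 0], [0.6, 0, -0.06, 0, 0], [0.6, 0, -0.1, 0, 0], [0.8, 0, -0.14, 0, 0], [1, 0, -0.19, 0, 0], [1, 0, -0.21, 0, 0], [1, 0, -0.21, 0, 0]])

```text
t: 27.15
ee_pos: [0.4043, -0.125, 0.2478]
orientation: [-1.482, 0.599, -0.635]
contact_force: [0.6, -0.3, -0.6]
opening: 1.001
```

```bash
python3 - <<'E'
from h import *
from cell import arm
s=arm.observe(); plan(s,(.46,-.3335,.245),-45.3);print(s["contact_force"])
c=arm.capture("side");a=c["frame"];np.savez("side3.npz",**c)
cv2.imwrite("pics/g15.png",cv2.resize(a[130:350,190:484],(800,600))[:,:,::-1])
E
```

```text
tcp [ 0.4043 -0.125   0.2478] jaw -45.2 down [ 0.02 -0.01 -1.  ] shift [ 0.1871  0.0059 -0.1073] turn 0.001
[ 0.55377756 -0.26559814 -0.64785528]
```

View pics/g15.png

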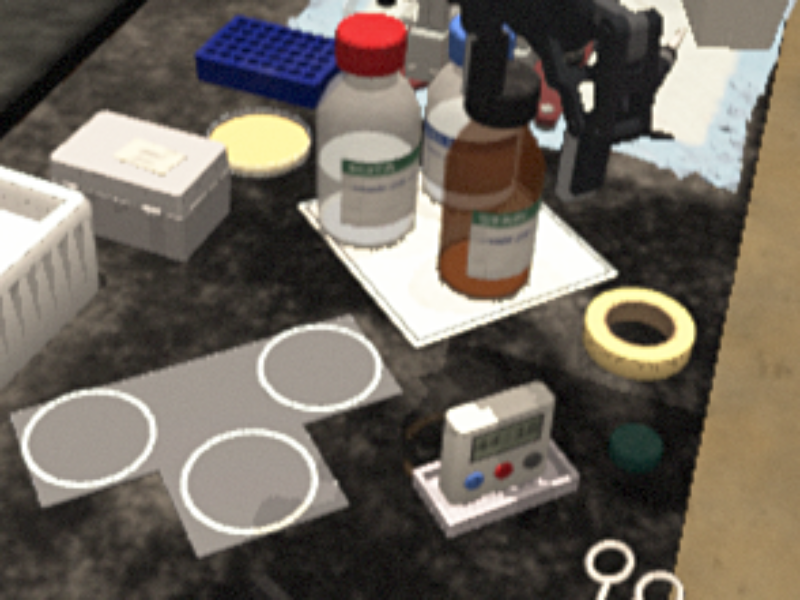

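Timer stands in the holder, at (500,460) in the crop. Before lifting any bottle I'll move over the slim one and check the timer's position from the top.

Request:
apply_moves(series=[[1, 0.03, 0, -0.017, 0], [1, 0.187, 0.002, -0.107, 0], [1, 0.187, 0.002, -0.107, 0], [1, 0.187, 0.002, -0.107, 0], [1, 0.187, 0.002, -0.107, 0], [1, 0.187, 0.002, -0.107, 0], [1, 0.187, 0.002, -0.107, 0], [1, 0.187, 0.002, -0.107, 0]])

```text
t: 28.0
ee_pos: [0.4588, -0.3314, 0.2457]
orientation: [-1.482, 0.602, -0.63]
contact_force: [0.4, -1.3, 0.3]
opening: 0.999
```

```bash
python3 - <<'E'
from h import *
from cell import arm
s=arm.observe(); plan(s,(.46,-.3335,.144),-45.3);print(s["contact_force"])
c=arm.capture("top");f=c["frame"];np.savez("top3.npz",**c);P=cloud(c)
cv2.imwrite("pics/g16.png",cv2.resize(f[200:350,230:430],(800,600))[:,:,::-1])
for cc in(c,dict(np.load("side3.npz"))):
  P=cloud(cc);f=cc["frame"]
  m=(abs(P[...,0]-.4)<.06)&(abs(P[...,1]+.13)<.06)&(abs(P[...,2]-.070)<.005)
  q=P[m];print("timer top",len(q),q.mean(0).round(4) if len(q) else 0,cv2.minAreaRect(q[:,:2].astype(np.float32)*1000) if len(q) else 0)
h=np.array([.3994,-.132])
E
```

```text
tcp [ 0.4588 -0.3314  0.2457] jaw -45.1 down [ 0.015 -0.007 -1.   ] shift [ 0.0007  0.1017 -0.0012] turn 0.003
[ 0.35970088 -1.3048435   0.34722653]
timer top 364 [ 0.4012 -0.1353  0.0697] ((401.2306213378906, -135.12765502929688), (67.044677734375, 18.930940628051758), 44.855857849121094)
timer top 407 [ 0.4    -0.1285  0.0687] ((399.68658447265625, -130.4335479736328), (69.55496215820312, 21.144107818603516), 44.88520050048828)
```

View pics/g16.png

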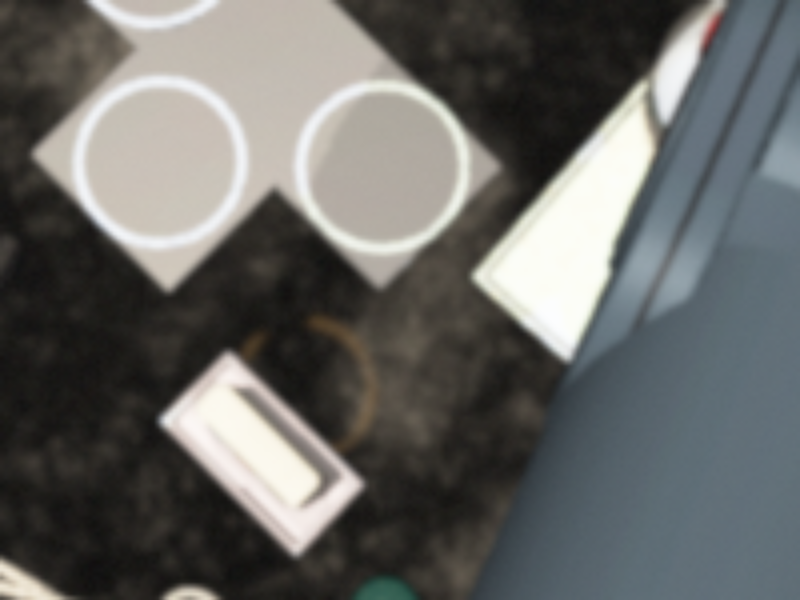

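Top view: the timer sits (3.5, −0.9) mm off the holder centre in the holder's axes, so it is well inside. Now I'll return the slim bottle.

Request:
apply_moves(series=[[1, 0.001, 0.02, -0.001, 0], [1, 0.001, 0.045, -0.001, 0], [1, 0.001, 0.07, -0.001, 0], [1, 0.001, 0.09, -0.001, 0], [1, 0.001, 0.101, -0.001, 0], [1, 0.001, 0.101, -0.001, 0]], newtons=60)

```text
t: 28.65
ee_pos: [0.4601, -0.3324, 0.1441]
orientation: [-1.482, 0.602, -0.627]
contact_force: [0.3, -0.2, -0.3]
opening: 0.998
```

Request:
apply_moves(series=[[0.7, 0, 0, 0, 0], [0.5, 0, 0, 0, 0], [0.3, 0, 0, 0, 0], [0.2, 0, 0, 0, 0], [0.2, 0, 0, 0, 0], [0.2, 0, 0, 0, 0], [0.2, 0, 0, 0, 0], [0.2, 0, 0, 0, 0]])

```text
t: 29.45
ee_pos: [0.4606, -0.3325, 0.1456]
orientation: [-1.483, 0.601, -0.629]
contact_force: [-0.8, 1.7, 6.3]
opening: 0.592
```

```bash
python3 - <<'E'
from h import *
from cell import arm
s=arm.observe(); plan(s,(.5436,-.0801,.236),-45.4);print(s["opening"],s["contact_force"])
c=dict(np.load("top3.npz"));f=c["frame"]
# circle rings: bright pixels around station
m=(f.min(2)>215).astype(np.uint8); m[:130]=0;m[275:]=0;m[:,:235]=0;m[:,352:]=0
k,_=cv2.findContours(m,cv2.RETR_EXTERNAL,cv2.CHAIN_APPROX_NONE)
for q in k:
    if cv2.contourArea(q)>300:
        w=ray(c,q[:,0],.003)[:,:2].astype(np.float32)*1000; e=cv2.minEnclosingCircle(w); print("ring",e)
E
```

```text
tcp [ 0.4606 -0.3325  0.1456] jaw -45.1 down [ 0.016 -0.007 -1.   ] shift [-0.1186 -0.0909  0.2376] turn 0.006
0.5915478736494316 [-0.80179804  1.69207425  6.26392577]
ring ((542.0916137695312, -191.48988342285156), 43.67893981933594)
ring ((545.9315185546875, -79.61511993408203), 44.45974349975586)
ring ((658.5556640625, -76.38618469238281), 44.036865234375)
ring ((767.7738037109375, -111.5577392578125), 105.1363754272461)
```

Ring centres agree with the recorded grasp positions to about 2 mm.

Request:
apply_moves(series=[[0.2, 0, -0.015, 0, 0], [0.2, 0, -0.035, 0, 0], [0.2, 0, -0.06, 0, 0], [0.2, 0, -0.08, 0, 0], [0.2, -0.005, -0.092, 0.01, 0], [0.2, -0.015, -0.092, 0.03, 0], [0.2, -0.027, -0.092, 0.055, 0], [0.2, -0.04, -0.092, 0.08, 0], [0.2, -0.052, -0.092, 0.105, 0], [0.2, -0.065, -0.092, 0.13, 0], [0.2, -0.077, -0.092, 0.155, 0], [0.2, -0.09, -0.092, 0.18, 0], [0.2, -0.102, -0.092, 0.205, 0], [0.2, -0.112, -0.092, 0.224, 0], [0.2, -0.117, -0.092, 0.234, 0], [0.2, -0.1185, -0.092, 0.2375, 0], [0.2, -0.1185, -0.092, 0.2375, 0], [0.2, -0.1185, -0.092, 0.2375, 0]])

```text
t: 31.25
ee_pos: [0.5431, -0.0816, 0.2369]
orientation: [-1.483, 0.602, -0.63]
contact_force: [0.4, 0.0, -4.4]
opening: 0.591
```

```bash
python3 - <<'E'
from h import *
from cell import arm
s=arm.observe(); plan(s,(.5436,-.0801,.1445),-45.4);print(s["opening"],s["contact_force"])
a=arm.capture("side")["frame"]
cv2.imwrite("pics/g17.png",cv2.resize(a[60:330,150:502],(780,598))[:,:,::-1])
E
```

```text
tcp [ 0.5431 -0.0816  0.2369] jaw -45.1 down [ 0.015 -0.008 -1.   ] shift [-0.0022  0.0924  0.0009] turn 0.004
0.5912275375435536 [ 0.3612441   0.03392499 -4.35659223]
```

View pics/g17.png

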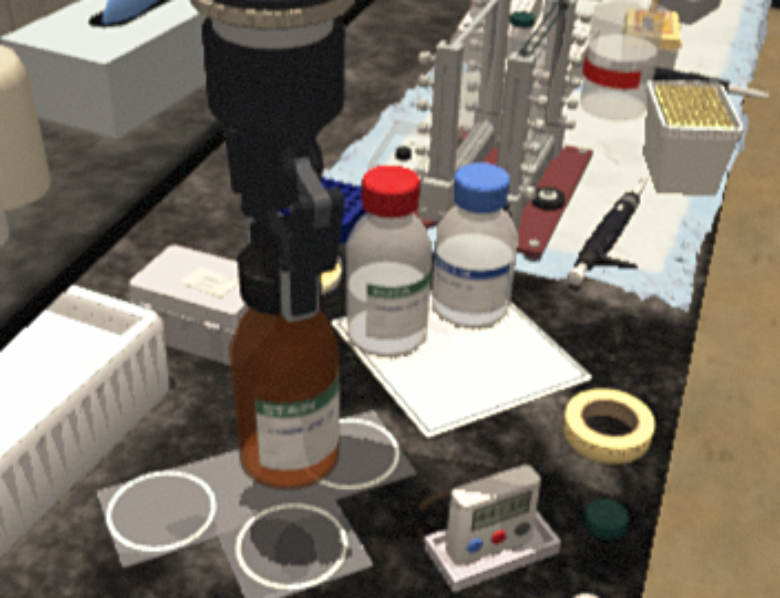

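Held steady with its shadow inside the front ring (290,545). Lowering it.

Request:
apply_moves(series=[[0.2, -0.002, 0.02, 0.001, 0], [0.2, -0.002, 0.045, 0.001, 0], [0.2, -0.002, 0.065, 0.001, 0], [0.2, -0.002, 0.08, 0.001, 0], [0.2, -0.002, 0.087, 0.001, 0], [0.2, -0.002, 0.091, 0.001, 0], [0.2, -0.002, 0.092, 0.001, 0], [0.2, -0.002, 0.092, 0.001, 0], [0.2, -0.002, 0.092, 0.001, 0]])

```text
t: 32.2
ee_pos: [0.5443, -0.0804, 0.1456]
orientation: [-1.483, 0.602, -0.631]
contact_force: [-0.3, -0.1, -0.1]
opening: 0.591
```

Request:
apply_moves(series=[[0.65, 0, 0, 0, 0], [0.7, 0, 0, 0, 0], [0.8, 0, 0, 0, 0], [0.9, 0, 0, 0, 0], [1, 0, 0, 0, 0], [1, 0, 0, 0, 0], [1, 0, -0.02, 0, 0], [1, 0, -0.05, 0, 0], [1, 0, -0.08, 0, 0], [1, 0, -0.1, 0, 0], [1, 0, -0.1, 0, 0]])

```text
t: 33.3
ee_pos: [0.544, -0.0796, 0.2485]
orientation: [-1.481, 0.598, -0.635]
contact_force: [-0.6, 0.7, -0.3]
opening: 1.001
```

```bash
python3 - <<'E'
from h import *
from cell import arm
s=arm.observe(); plan(s,(.5661,-.3641,.245),-45.3);print(s["contact_force"])
E
```

```text
tcp [ 0.544  -0.0796  0.2485] jaw -45.2 down [ 0.022 -0.009 -1.   ] shift [ 0.2173  0.0064 -0.1849] turn 0.002
[-0.56218735  0.66143997 -0.2909449 ]
```

Request:
apply_moves(series=[[1, 0.03, 0, -0.025, 0], [1, 0.217, 0.003, -0.185, 0], [1, 0.217, 0.003, -0.185, 0], [1, 0.217, 0.003, -0.185, 0], [1, 0.217, 0.003, -0.185, 0], [1, 0.217, 0.003, -0.185, 0], [1, 0.217, 0.003, -0.185, 0], [1, 0.217, 0.003, -0.185, 0], [1, 0.217, 0.003, -0.185, 0], [1, 0.217, 0.003, -0.185, 0]])

```text
t: 34.3
ee_pos: [0.5662, -0.3622, 0.2483]
orientation: [-1.481, 0.596, -0.633]
contact_force: [-0.9, 0.4, -0.4]
opening: 1.001
```

```bash
python3 - <<'E'
from h import *
from cell import arm
s=arm.observe(); plan(s,(.5661,-.3641,.145),-45.3);print(s["contact_force"])
a=arm.capture("side")["frame"]
cv2.imwrite("pics/g18.png",cv2.resize(a[60:330,150:502],(780,598))[:,:,::-1])
E
```

```text
tcp [ 0.5662 -0.3622  0.2483] jaw -45.1 down [ 0.022 -0.008 -1.   ] shift [-0.0009  0.1032 -0.0024] turn 0.004
[-0.87905627  0.35860189 -0.36618842]
```

View pics/g18.png

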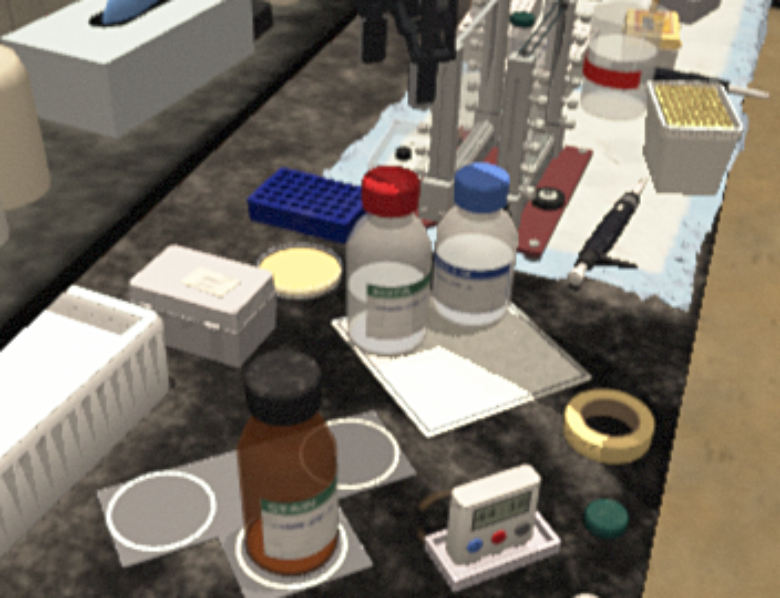

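Slim bottle stands on its ring. The red one is next.

Request:
apply_moves(series=[[1, -0.001, 0.02, -0.002, 0], [1, -0.001, 0.045, -0.002, 0], [1, -0.001, 0.07, -0.002, 0], [1, -0.001, 0.09, -0.002, 0], [1, -0.001, 0.103, -0.002, 0], [1, -0.001, 0.103, -0.002, 0]])

```text
t: 34.95
ee_pos: [0.5657, -0.3629, 0.1439]
orientation: [-1.481, 0.597, -0.63]
contact_force: [0.1, -0.2, -0.1]
opening: 1.0
```

Request:
apply_moves(series=[[0.7, 0, 0, 0, 0], [0.5, 0, 0, 0, 0], [0.3, 0, 0, 0, 0], [0.2, 0, 0, 0, 0], [0.2, 0, 0, 0, 0], [0.2, 0, 0, 0, 0], [0.2, 0, 0, 0, 0], [0.2, 0, 0, 0, 0]])

```text
t: 35.75
ee_pos: [0.5664, -0.3631, 0.1454]
orientation: [-1.481, 0.596, -0.632]
contact_force: [-0.6, 1.1, 6.5]
opening: 0.591
```

```bash
python3 - <<'E'
from h import *
from cell import arm
s=arm.observe(); plan(s,(.6564,-.0771,.238),-45.2);print(s["opening"],s["contact_force"])
E
```

```text
tcp [ 0.5664 -0.3631  0.1454] jaw -45.0 down [ 0.021 -0.008 -1.   ] shift [-0.1367 -0.0928  0.2667] turn 0.003
0.5912686985847397 [-0.64605971  1.09031758  6.48654402]
```

Request:
apply_moves(series=[[0.2, 0, -0.015, 0, 0], [0.2, 0, -0.035, 0, 0], [0.2, 0, -0.06, 0, 0], [0.2, 0, -0.08, 0, 0], [0.2, -0.005, -0.093, 0.01, 0], [0.2, -0.015, -0.093, 0.03, 0], [0.2, -0.028, -0.093, 0.055, 0], [0.2, -0.041, -0.093, 0.08, 0], [0.2, -0.054, -0.093, 0.105, 0], [0.2, -0.067, -0.093, 0.13, 0], [0.2, -0.08, -0.093, 0.155, 0], [0.2, -0.092, -0.093, 0.18, 0], [0.2, -0.105, -0.093, 0.205, 0], [0.2, -0.118, -0.093, 0.23, 0], [0.2, -0.128, -0.093, 0.25, 0], [0.2, -0.134, -0.093, 0.262, 0], [0.2, -0.137, -0.093, 0.267, 0], [0.2, -0.137, -0.093, 0.267, 0], [0.2, -0.137, -0.093, 0.267, 0]])

```text
t: 37.65
ee_pos: [0.656, -0.0783, 0.2381]
orientation: [-1.482, 0.597, -0.633]
contact_force: [0.6, -1.2, -3.9]
opening: 0.588
```

```bash
python3 - <<'E'
from h import *
from cell import arm
s=arm.observe(); plan(s,(.6564,-.0771,.1454),-45.2);print(s["opening"],s["contact_force"])
a=arm.capture("side")["frame"]
cv2.imwrite("pics/g19.png",cv2.resize(a[60:330,150:502],(780,598))[:,:,::-1])
E
```

```text
tcp [ 0.656  -0.0783  0.2381] jaw -45.1 down [ 0.021 -0.009 -1.   ] shift [-0.0025  0.0927  0.0003] turn 0.002
0.5879680873075165 [ 0.64790007 -1.23562418 -3.85266296]
```

View pics/g19.png

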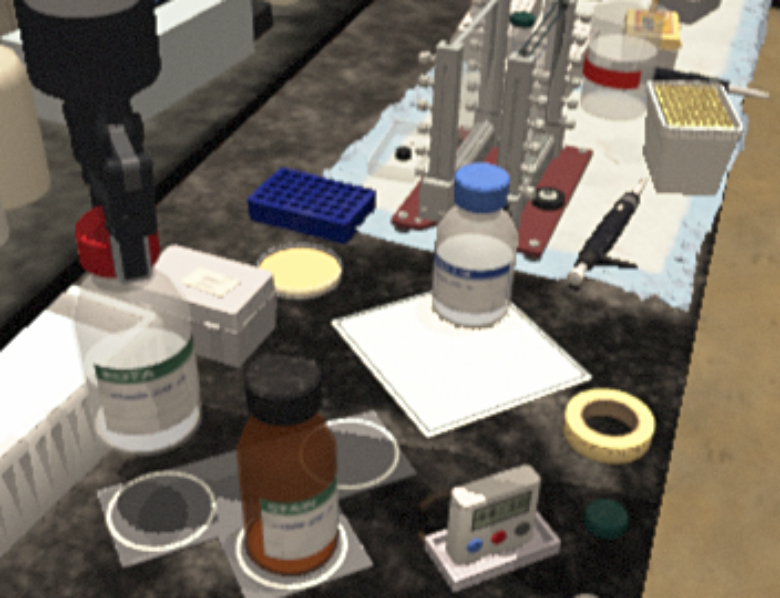

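Red bottle is over the left ring with its shadow inside. Lowering it.

Request:
apply_moves(series=[[0.2, -0.002, 0.02, 0, 0], [0.2, -0.002, 0.045, 0, 0], [0.2, -0.002, 0.065, 0, 0], [0.2, -0.002, 0.08, 0, 0], [0.2, -0.002, 0.087, 0, 0], [0.2, -0.002, 0.091, 0, 0], [0.2, -0.002, 0.093, 0, 0], [0.2, -0.002, 0.093, 0, 0], [0.2, -0.002, 0.093, 0, 0]])

```text
t: 38.6
ee_pos: [0.6569, -0.078, 0.1459]
orientation: [-1.481, 0.596, -0.635]
contact_force: [0.0, 0.2, -3.8]
opening: 0.589
```

Request:
apply_moves(series=[[0.65, 0, 0, 0, 0], [0.7, 0, 0, 0, 0], [0.8, 0, 0, 0, 0], [0.9, 0, 0, 0, 0], [1, 0, 0, 0, 0], [1, 0, 0, 0, 0], [1, 0, -0.02, 0, 0], [1, 0, -0.05, 0, 0], [1, 0, -0.08, 0, 0], [1, 0, -0.1, 0, 0], [1, 0, -0.1, 0, 0]])

```text
t: 39.7
ee_pos: [0.6562, -0.0771, 0.2492]
orientation: [-1.479, 0.592, -0.639]
contact_force: [0.7, 0.1, 0.3]
opening: 0.998
```

```bash
python3 - <<'E'
from h import *
from cell import arm
s=arm.observe(); plan(s,(.5023,-.4346,.24),-45.2);print(s["contact_force"])
E
```

```text
tcp [ 0.6562 -0.0771  0.2492] jaw -45.1 down [ 0.028 -0.009 -1.   ] shift [ 0.1446  0.0083 -0.3614] turn 0.001
[0.71195683 0.11411309 0.31830052]
```

Request:
apply_moves(series=[[1, 0.01, 0, -0.025, 0], [1, 0.03, 0, -0.07, 0], [1, 0.145, 0.006, -0.361, 0], [1, 0.145, 0.006, -0.361, 0], [1, 0.145, 0.006, -0.361, 0], [1, 0.145, 0.006, -0.361, 0], [1, 0.145, 0.006, -0.361, 0], [1, 0.145, 0.006, -0.361, 0], [1, 0.145, 0.006, -0.361, 0], [1, 0.145, 0.006, -0.361, 0], [1, 0.145, 0.006, -0.361, 0], [1, 0.145, 0.006, -0.361, 0]])

```text
t: 40.9
ee_pos: [0.5041, -0.4324, 0.2421]
orientation: [-1.479, 0.59, -0.636]
contact_force: [0.3, 0.1, -0.6]
opening: 1.003
```

```bash
python3 - <<'E'
from h import *
from cell import arm
s=arm.observe(); plan(s,(.5019,-.4349,.1215),-45.2);print(s["contact_force"])
a=arm.capture("side")["frame"]
cv2.imwrite("pics/g20.png",cv2.resize(a[60:330,150:502],(780,598))[:,:,::-1])
E
```

```text
tcp [ 0.5041 -0.4324  0.2421] jaw -45.0 down [ 0.028 -0.008 -1.   ] shift [-0.0029  0.1205 -0.005 ] turn 0.004
[ 0.34514879  0.07102496 -0.59815865]
```

View pics/g20.png

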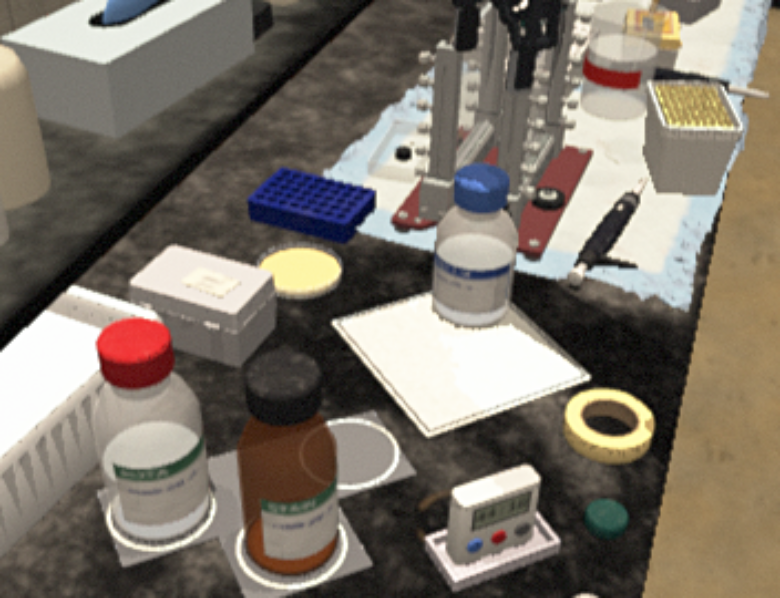

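Red and slim both stand on their rings. The blue bottle is last.

Request:
apply_moves(series=[[1, -0.003, 0.02, -0.005, 0], [1, -0.003, 0.045, -0.005, 0], [1, -0.003, 0.07, -0.005, 0], [1, -0.003, 0.095, -0.005, 0], [1, -0.003, 0.112, -0.005, 0], [1, -0.003, 0.12, -0.005, 0], [1, -0.003, 0.12, -0.005, 0]])

```text
t: 41.65
ee_pos: [0.5022, -0.4336, 0.1214]
orientation: [-1.479, 0.59, -0.634]
contact_force: [-0.0, -0.3, 0.6]
opening: 0.998
```

Request:
apply_moves(series=[[0.7, 0, 0, 0, 0], [0.5, 0, 0, 0, 0], [0.3, 0, 0, 0, 0], [0.2, 0, 0, 0, 0], [0.2, 0, 0, 0, 0], [0.2, 0, 0, 0, 0], [0.2, 0, 0, 0, 0], [0.2, 0, 0, 0, 0]])

```text
t: 42.45
ee_pos: [0.5028, -0.434, 0.1229]
orientation: [-1.479, 0.588, -0.636]
contact_force: [-0.1, 0.1, 5.8]
opening: 0.589
```

```bash
python3 - <<'E'
from h import *
from cell import arm
s=arm.observe(); plan(s,(.5405,-.1899,.214),-45.2);print(s["opening"],s["contact_force"])
E
```

```text
tcp [ 0.5028 -0.434   0.1229] jaw -44.9 down [ 0.029 -0.008 -1.   ] shift [-0.1431 -0.0919  0.2009] turn 0.005
0.5892942963326091 [-0.09369378  0.10954166  5.84113846]
```

Request:
apply_moves(series=[[0.2, 0, -0.015, 0, 0], [0.2, 0, -0.035, 0, 0], [0.2, 0, -0.06, 0, 0], [0.2, 0, -0.08, 0, 0], [0.2, -0.006, -0.092, 0.008, 0], [0.2, -0.018, -0.092, 0.025, 0], [0.2, -0.036, -0.092, 0.05, 0], [0.2, -0.053, -0.092, 0.075, 0], [0.2, -0.071, -0.092, 0.1, 0], [0.2, -0.089, -0.092, 0.125, 0], [0.2, -0.107, -0.092, 0.15, 0], [0.2, -0.125, -0.092, 0.175, 0], [0.2, -0.137, -0.092, 0.192, 0], [0.2, -0.142, -0.092, 0.2, 0], [0.2, -0.143, -0.092, 0.201, 0], [0.2, -0.143, -0.092, 0.201, 0]])

```text
t: 44.05
ee_pos: [0.5403, -0.1907, 0.214]
orientation: [-1.48, 0.589, -0.636]
contact_force: [-0.6, -0.5, -3.6]
opening: 0.591
```

```bash
python3 - <<'E'
from h import *
from cell import arm
s=arm.observe(); plan(s,(.5405,-.1899,.1229),-45.2);print(s["opening"],s["contact_force"])
a=arm.capture("side")["frame"]
cv2.imwrite("pics/g21.png",cv2.resize(a[60:330,150:502],(780,598))[:,:,::-1])
E
```

```text
tcp [ 0.5403 -0.1907  0.214 ] jaw -44.9 down [ 0.028 -0.009 -1.   ] shift [-0.0028  0.091  -0.0005] turn 0.005
0.5906422196893221 [-0.58768256 -0.48169562 -3.57729949]
```

View pics/g21.png

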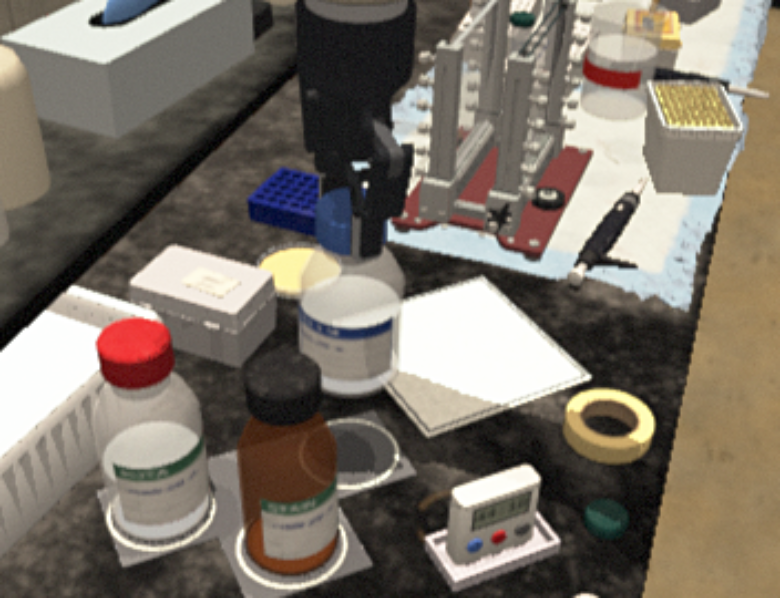

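Blue bottle is over its ring. Lowering it, releasing and backing up.

Request:
apply_moves(series=[[0.2, -0.003, 0.02, 0, 0], [0.2, -0.003, 0.045, 0, 0], [0.2, -0.003, 0.065, 0, 0], [0.2, -0.003, 0.08, 0, 0], [0.2, -0.003, 0.086, 0, 0], [0.2, -0.003, 0.09, 0, 0], [0.2, -0.003, 0.091, 0, 0], [0.2, -0.003, 0.091, 0, 0], [0.2, -0.003, 0.091, 0, 0]])

```text
t: 45.0
ee_pos: [0.541, -0.1901, 0.1236]
orientation: [-1.479, 0.589, -0.638]
contact_force: [-0.4, 0.0, -4.1]
opening: 0.592
```

Request:
apply_moves(series=[[0.65, 0, 0, 0, 0], [0.7, 0, 0, 0, 0], [0.8, 0, 0, 0, 0], [0.9, 0, 0, 0, 0], [1, 0, 0, 0, 0], [1, 0, 0, 0, 0], [1, 0, -0.02, 0, 0], [1, 0, -0.05, 0, 0], [1, 0, -0.09, 0, 0], [1, 0, -0.12, 0, 0], [1, 0, -0.12, 0, 0]])

```text
t: 46.1
ee_pos: [0.5395, -0.1895, 0.2479]
orientation: [-1.479, 0.583, -0.644]
contact_force: [-1.0, 0.9, -0.4]
opening: 1.005
```

```bash
python3 - <<'E'
from h import *
from cell import arm
s=arm.observe(); plan(s,(.33,-.52,.25),-45.2);print(s["contact_force"])
E
```

```text
tcp [ 0.5395 -0.1895  0.2479] jaw -45.0 down [ 0.037 -0.011 -0.999] shift [ 0.0856 -0.006  -0.3818] turn 0.004
[-0.9981668   0.94715642 -0.36532756]
```

Moving the arm aside for a final check in both cameras.

Request:
apply_moves(series=[[1, 0.086, -0.006, -0.38, 0], [1, 0.086, -0.006, -0.38, 0], [1, 0.086, -0.006, -0.38, 0], [1, 0.086, -0.006, -0.38, 0], [1, 0.086, -0.006, -0.38, 0], [1, 0.086, -0.006, -0.38, 0], [1, 0.086, -0.006, -0.38, 0], [1, 0.086, -0.006, -0.38, 0], [1, 0.086, -0.006, -0.38, 0], [1, 0.086, -0.006, -0.38, 0], [1, 0.086, -0.006, -0.38, 0], [1, 0.086, -0.006, -0.38, 0]])

```text
t: 47.3
ee_pos: [0.3328, -0.5177, 0.2499]
orientation: [-1.478, 0.581, -0.642]
contact_force: [-1.3, 0.6, 0.2]
opening: 0.999
```

```bash
python3 - <<'E'
from h import *
from cell import arm
s=arm.observe(); print(s["ee_pos"],s["contact_force"],abs(s["qvel"]).max())
c=arm.capture("top");d=arm.capture("side")
cv2.imwrite("pics/end.png",cv2.resize(np.hstack([d["frame"][60:360,150:450],c["frame"][100:400,200:500]]),(800,400))[:,:,::-1])
for nm,cc in(("0",dict(np.load("top0.npz"))),("end",c)):
    P=cloud(cc)
    for k,(u,v,h) in dict(red=(257,165,.175),blue=(322,232,.153),black=(260,228,.175)).items():
        m=np.zeros((480,640),bool); m[v-30:v+30,u-30:u+30]=1
        m&=(abs(P[...,2]-h)<.008)&(P[...,0]<.72); w=ray(cc,biggest(m)[:,0,:],h)
        print(nm,k,m.sum(),P[m].mean(0).round(4),((w.max(0)+w.min(0))*500).round(1))
P=cloud(c);m=(abs(P[...,0]-.4)<.06)&(abs(P[...,1]+.13)<.06)&(abs(P[...,2]-.070)<.005)
print("timer",P[m].mean(0),cv2.minAreaRect(P[m][:,:2].astype(np.float32)*1000))
E
```

```text
[ 0.33276263 -0.51774342  0.24991765] [-1.30963708  0.55120626  0.16649444] 0.005324264368637289
0 red 668 [ 0.6562 -0.078   0.1748] [656.2 -77.9 175. ]
0 blue 659 [ 0.5405 -0.193   0.1529] [ 539.9 -193.1  153. ]
0 black 690 [ 0.5445 -0.0811  0.1747] [544.4 -81.2 175. ]
end red 670 [ 0.6571 -0.0794  0.1746] [657.  -79.7 175. ]
end blue 661 [ 0.5411 -0.1949  0.1527] [ 541.6 -194.9  153. ]
end black 685 [ 0.5449 -0.082   0.175 ] [544.4 -82.9 175. ]
timer [ 0.40133137 -0.1352044   0.06961002] ((401.07171630859375, -135.15737915039062), (66.94408416748047, 18.86375617980957), 44.954830169677734)
```

View pics/end.png

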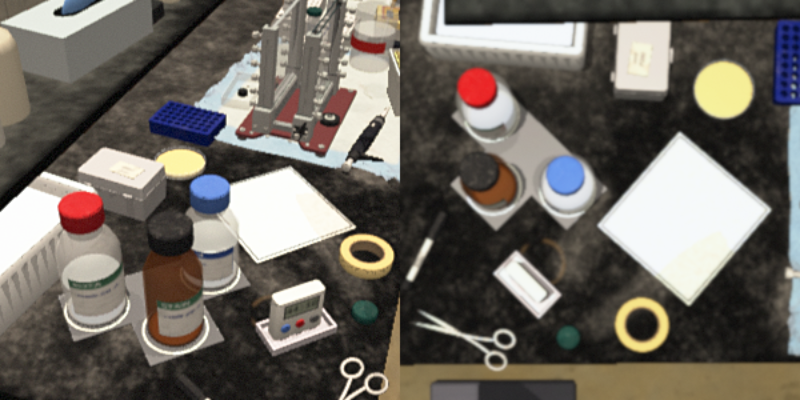

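All bottles are within about 3 mm of their start positions, the timer is in the holder and the arm is clear. Handing in.

```bash
python3 -c "
from cell import arm
print(arm.sign_off())"
```

```text
the job is handed in; nothing more can be done
None
```

I moved the three bottles to the side mat, stood the timer in its holder, put each bottle back on its own circle, and handed in after about 47 s. Sign-off gives no verdict, so the result rests on my own camera checks.

**Bottles:** in the last top view each cap is within about 3 mm of where it was at the start, against the 15 mm allowed. All three stand upright at the right height.

**Timer:** it stands about 3.5 mm (holder x) and 1 mm (holder y) from the holder's centre, against the 12 mm allowed.

**Arm:** it is clear of everything and at rest, with the gripper open. Nothing was knocked over.

**Disagreements:**
- The side camera read heights and edges about 3–5 mm differently from the top camera. I trusted the top camera because it matched where the gripper closed on the caps.
- The tool's tilt crept up to about 0.04 rad over the run. The bottles and timer still stood upright after release.

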